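Stack two planed boards with stickers to dry and weigh them down

TASK

Stack the two planed boards to dry on the bearer base: lay the longer board centred on the two bearers and in line with the base, then one sticker crosswise on it straight above each bearer, and then the shorter board centred on the stickers, in line with the board below. Last, set the steel weight gently, without dropping it, on the middle of the top board. Leave the bench plane, the little brass plane and the mallet where they are.

Things in the scene. Friction and masses are not known exactly. Their poses are not given: they have to be found in the camera images.
- base: Drying base, fixed to the bench: pale plywood plate 280 x 100 x 15 mm with two dark wooden bearers across it, each 22 mm wide (along x), 100 mm long (along y) and 20 mm high, centred at x = -70 and x = +70 mm, their tops 35 mm above the bench. Origin: centre of the plate's underside; x along the plate's length, y across, z up.
- long_board: The longer board, loose, planed pale wood, 260 x 60 x 22 mm, about 0.24 kg, lying flat on the bench. Origin: centre of its underside; x along its length, y across its width, z up.
- short_board: The shorter board, loose, same wood, 200 x 50 x 20 mm, about 0.14 kg, lying flat on the bench. Origin: centre of its underside; x along its length, y across its width, z up.
- sticker0: One of two identical stickers (spacer sticks) of dark brown wood, loose, 80 x 20 x 14 mm, lying flat on the bench on a 20 mm wide face. Either may go on either bearer's place. Origin: centre of its underside; x along its length, y across its width, z up.
- sticker1: The other sticker, the same as sticker0.
- weight: Steel weight, loose, about 0.8 kg: dark block 90 x 50 x 22 mm with a wooden handle bar along it, 76 mm long (x), 14 mm wide (y) and 16 mm high, carried on two thin posts (10 mm thick, 26 mm either side of the middle); the bar's centre is 48 mm and its top 56 mm above the underside, with an 18 mm gap between bar and block. Origin: centre of its underside; x along the bar, z up.
- thumb_plane: Bystander: little brass plane with a steel iron and a wooden wedge, 62 x 30 x 42 mm, loose, lying among the things. Origin: centre of its underside, x along its length. Leave it.
- bench_plane: Bystander: metal bench plane with wooden handles, 240 x 60 mm, about 100 mm high, standing at the left side of the bench. Origin: centre of its sole, x along its length. Leave it.
- mallet: Bystander: wooden mallet lying at the right, head 85 x 130 x 62 mm, handle reaching 270 mm from the head's middle along -x. Origin: centre of the head's underside. Leave it.
There are look-alikes about, which are no part of the job. Leave any green look-alike of the sticker1 alone. Leave any green look-alike of the sticker0 alone.

How it is judged:
By the outcome, as a careful person would: the job done as asked, in the order asked, and still so for the second after the job is handed in, with the robot touching nothing.
It also fails if it takes over 134 s, if anything falls off the work surface, if the arm or the gripper's body presses on something with over 40 N, if the wrist force passes 120 N, or if a joint passes its speed limit or range.

ROBOT

A 6-joint arm with a two-finger parallel gripper is mounted at the origin on the work surface. World frame = base frame: x ahead of the robot, y to its left, z up, the work surface at z = 0. Lengths are in m, angles in rad, forces in N, time in s.
With the tool pointing down it reaches from about 0.25 to 0.775 m from the base axis. Payload 4 kg.
Tool frame: the origin (TCP) lies at the very end of the fingers, on their centre line; the grasp point (between the pads) lies hold_point_z behind it (hold_point_z is the distance from the TCP to the grasp point, in m); z points along the fingers, y is the direction in which the jaws open and shut (so a half turn about z gives the same grasp; the last joint's range is limited). The gripper opens to 94 mm and grips with 3 to 60 N. Pads are 16 mm wide; open, the fingers measure 119 mm over their backs; the gripper's body (75 mm by 177 mm) begins 78 mm behind the grasp point.
Start: joints at [-0.103, 0.087, 1.371, -0, 1.684, -0.103], TCP at [0.55, -0, 0.206] pointing down, gripper open.
Joint ranges: [-3.1, 3.1], [-0.76, 2.03], [0.27, 2.55], [-1.08, 4.22], [0.17, 2.65], [-2.57, 2.57]. Speed limits (rad/s): [2.79, 2.79, 3.14, 3.14, 3.14, 3.14].

INTERFACE

Orientations are given as [roll, pitch, yaw] about the fixed x, y, z axes, in that order (R = Rz(yaw) Ry(pitch) Rx(roll)).
In Python, from bench import * gives the robot as it stands.
- The arm moves only by the tool step_arm, never from a script. Its argument "increments" is text: rows parted by semicolons, each of 6 numbers parted by spaces: the shift along the tool's x, y, z in cm, then the turn, a rotation vector about the tool's x, y, z in rad. A call has 1 to 5 rows; each row shifts and turns the commanded pose from where the row before left it, along the tool's axes as they then stand; what a row does not reach is not made up. A row lasts 1/10 s, in which the tool goes at most 50 mm and 8.59 degrees, less where a joint would pass 70% of its speed; a pose out of reach is approached as far as the arm can. A call is refused whole if a number of a shift passes 5 or a number of a turn 0.15, either way. A call with a gripper value outside its range is refused whole. "claw" is the gripper's target within -1 to 1 (shut at 1, half-way at 0, fully open at -1), set as the call begins (left out, the last holds). The fingers move at their own pace and stop on an object; the grip force is fixed at half the most. Time passes only in rows, so rows that do not move let the fingers close. It gives the time, the measured TCP pose, the force and the opening at its end, in the units of the state.
- get_obs(): the state, without advancing time (a new reading comes with each control period).
- snapshot(name): name is "scene" or "side" or "wrist"; returns the picture (384x512x3 uint8, red, green, blue); there is no depth.
- calibration(name): a dict with "camera_matrix" (3x3 intrinsics, pixels), "eye" and "orientation" of the camera in the world; the wrist camera has in their place "tool_from_camera" (4x4, takes a point from camera to tool coordinates, whose origin is the TCP and whose axes are the flange's). Camera axes: x right, y up, looking along -z (the intrinsics and any distortion apply to the point x, -y, -z); pixel columns grow to the right and rows downward; lengths in m; the calibration is good to about 2 mm. A picture is of the moment at which its call begins: read the wrist's pose just before it. calibration takes no time and is no camera call.
- close_job(): hands the job in, once; it reports no verdict.
The state is a dict: "time": time; "joint_positions": joint angles; "qvel": joint speeds; "joint_torque": joint torques, N m; "tool_pos": TCP position; "ee_rot": TCP orientation; "wrist_force": force on the tool from outside, world axes, zero at the start; "wrist_torque": the same for the moment, N m; "width": finger opening in m.
Only numpy, scipy, OpenCV 4.12 (cv2) and the standard library are available. Lean on these libraries where they do the work, as an engineer would, in place of code of your own. Each camera call takes 0.05 s, during which the arm holds its last target. There are 200 camera calls.

## Working session

There is one attempt and no reset: what is moved stays moved. The work goes in short steps, Python scripts to look and compute and a tool call to move; the robot and the scene stay as the last step left them, time stands still between calls to the robot, and variables do not carry over. Pictures are saved under pics/ and viewed, about 12 in all and at most 16, crops included, and the job is handed in when it is done.

Besides the shell and the picture viewer there is one more tool, called after ">>>" as name(argument=value, ...), one argument or row to a line, values as JSON. step_arm: Moves the arm, as the interface text tells. Its arguments: {"type":"object","properties":{"increments":{"type":"string"},"claw":{"type":"number"}},"required":["increments"]}

```bash
mkdir -p pics; ls
python3 - <<'E'
from bench import *
import cv2, numpy as np
np.set_printoptions(precision=4,suppress=True)
o=get_obs();print(o)
for n in("scene","side","wrist"):
    print(n,calibration(n)); cv2.imwrite(f"pics/{n}0.png",cv2.cvtColor(snapshot(n),cv2.COLOR_RGB2BGR))
E
```

```text
pics
{'time': 0.0, 'joint_positions': array([-0.1031,  0.088 ,  1.3722, -0.    ,  1.6836, -0.1031]), 'qvel': array([-0.0004,  0.0002, -0.0004, -0.0011,  0.0002, -0.0013]), 'joint_torque': array([  0.0013, -34.0183, -30.2424,   0.0718,   0.033 ,  -0.0001]), 'tool_pos': array([0.5494, 0.0001, 0.2043]), 'ee_rot': array([-3.1394, -0.0002,  1.5708]), 'wrist_force': array([ 0.2522,  0.3644, -1.5483]), 'wrist_torque': array([ 0.0135, -0.0109,  0.015 ]), 'width': 0.09385870526452642}
scene {'camera_matrix': array([[442.6088,   0.    , 255.6651],
       [  0.    , 442.6088, 192.6031],
       [  0.    ,   0.    ,   1.    ]]), 'eye': array([1.3659, 0.3596, 1.5646]), 'orientation': array([0.5473, 0.0082, 1.9408])}
side {'camera_matrix': array([[363.2337,   0.    , 261.7535],
       [  0.    , 363.2337, 188.8095],
       [  0.    ,   0.    ,   1.    ]]), 'eye': array([0.2861, 0.8746, 0.8204]), 'orientation': array([ 0.8502,  0.0057, -2.8821])}
wrist {'camera_matrix': array([[281.8883,   0.    , 265.2633],
       [  0.    , 281.8883, 190.3425],
       [  0.    ,   0.    ,   1.    ]]), 'tool_from_camera': array([[ 0.0003,  0.9714,  0.2375,  0.0678],
       [ 1.    , -0.0001, -0.0007,  0.0005],
       [-0.0006,  0.2375, -0.9714, -0.1797],
       [ 0.    ,  0.    ,  0.    ,  1.    ]])}
```

View pics/scene0.png

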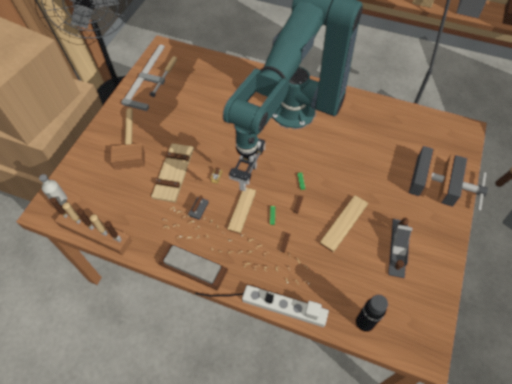

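View pics/side0.png

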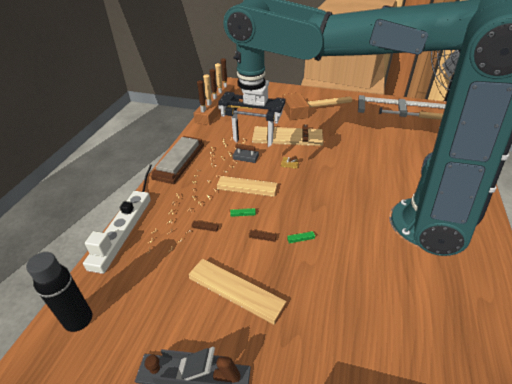

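View pics/wrist0.png

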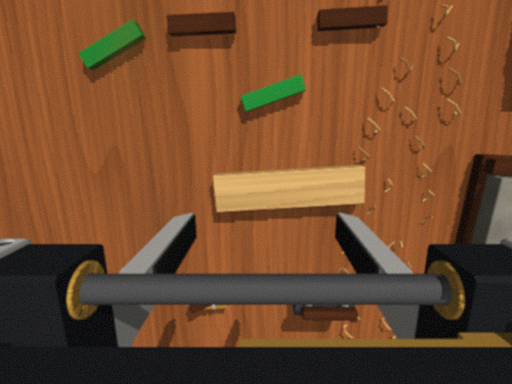

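```bash
cat > h.py <<'E'
from bench import *
import cv2, numpy as np
from scipy.spatial.transform import Rotation as Rt
np.set_printoptions(precision=4,suppress=True)
def campose(n,o=None):
    c=calibration(n);K=c["camera_matrix"]
    if n!="wrist": return K,Rt.from_euler("xyz",c["orientation"]).as_matrix(),np.array(c["eye"])
    o=o or get_obs();T=np.array(c["tool_from_camera"]);R=Rt.from_euler("xyz",o["ee_rot"]).as_matrix()
    return K,R@T[:3,:3],R@T[:3,3]+o["tool_pos"]
def plane(cp,px,z):
    K,R,e=cp;px=np.atleast_2d(px).astype(float)
    d=np.c_[(px[:,0]-K[0,2])/K[0,0],-(px[:,1]-K[1,2])/K[1,1],-np.ones(len(px))]@R.T
    return e+d*((z-e[2])/d[:,2])[:,None]
def proj(cp,P):
    K,R,e=cp;q=(np.atleast_2d(P)-e)@R
    return np.c_[K[0,2]+K[0,0]*q[:,0]/-q[:,2],K[1,2]-K[1,1]*q[:,1]/-q[:,2]]
E
python3 - <<'E'
from h import *
S=campose("scene");D=campose("side")
o=get_obs();print("tcp px",proj(S,o["tool_pos"]),proj(D,o["tool_pos"]))
for n,a,b,z in [("base",(173,172),(288,136),.02),("weight",(199,207),(245,155),.022),("brass",(215,174),(290,162),.02),("short",(241,210),(247,186),.02),
 ("brownA",(297,205),(263,236),.014),("brownB",(284,242),(205,226),.014),("long",(345,222),(237,290),.022),("gA",(301,181),(301,237),.014),("gB",(272,214),(243,212),.014)]:
    print(n,plane(S,a,z)[0],plane(D,b,z)[0])
W=campose("wrist")
print("wrist long/brown",plane(W,[(201,22),(352,16),(290,187)],.014))
E
```

```text
tcp px [[247.7794 178.169 ]] [[252.8694 142.4442]]
base [ 0.5223 -0.3548  0.02  ] [ 0.5049 -0.341   0.02  ]
weight [ 0.638  -0.1798  0.022 ] [ 0.6333 -0.1721  0.022 ]
brass [ 0.4684 -0.1851  0.02  ] [ 0.4628 -0.1742  0.02  ]
short [ 0.5895 -0.0178  0.02  ] [ 0.5763 -0.0067  0.02  ]
brownA [0.4845 0.1829 0.014 ] [0.4689 0.1898 0.014 ]
brownB [0.6576 0.188  0.014 ] [0.6484 0.1953 0.014 ]
long [0.4947 0.3834 0.022 ] [0.4849 0.3876 0.022 ]
gA [0.3692 0.162  0.014 ] [0.3605 0.1656 0.014 ]
gB [0.5592 0.103  0.014 ] [0.5549 0.1094 0.014 ]
wrist long/brown [[ 0.4741  0.1818  0.014 ]
 [ 0.6518  0.1881  0.014 ]
 [ 0.5834 -0.018   0.014 ]]
```

>>> step_arm(
  increments="4.5 -0.9 -1.4 0 0 0;4.5 -0.9 -1.4 0 0 0;4.5 -0.9 -1.4 0 0 0;4.5 -0.9 -1.4 0 0 0;4.5 -0.9 -1.4 0 0 0",
  claw=-1,
)

```text
time: 0.65
tool_pos: [0.5042, 0.2266, 0.2757]
ee_rot: [-3.141, 0.0, 1.57]
wrist_force: [0.0, -0.2, 0.5]
width: 0.0941
```

>>> step_arm(
  increments="4.5 -0.9 -1.4 0 0 0;4 -0.6 -1 0 0 0;0 0 0 0 0 0;0 0 0 0 0 0;0 0 0 0 0 0",
)

```text
time: 1.15
tool_pos: [0.4901, 0.309, 0.2986]
ee_rot: [-3.14, 0.001, 1.57]
wrist_force: [-0.0, -0.3, 0.7]
width: 0.0941
```

Run:
```python
from h import *
o=get_obs();print(o["tool_pos"],o["ee_rot"],o["time"]);im=snapshot("wrist");np.save("w1.npy",im);np.save("o1.npy",o,allow_pickle=True)
cv2.imwrite("pics/w1.png",im[...,::-1])
```

```text
[0.4901 0.309  0.2986] [-3.1405  0.0013  1.5697] 1.15
```

View pics/w1.png

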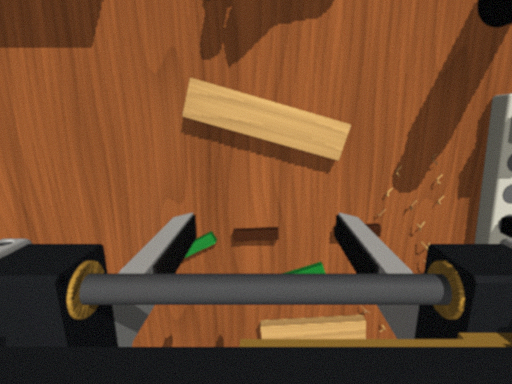

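```bash
cat >> h.py <<'E'
def rects(im,cp,lo,hi,z,roi,amin=300):
    """coloured tops -> centre, size, yaw(deg) of the long side on plane z, pixel"""
    m=cv2.inRange(cv2.cvtColor(im,cv2.COLOR_RGB2HSV),lo,hi);k=np.zeros_like(m);x0,y0,x1,y1=roi;k[y0:y1,x0:x1]=m[y0:y1,x0:x1]
    k=cv2.morphologyEx(k,cv2.MORPH_CLOSE,np.ones((3,3)))
    for c in cv2.findContours(k,cv2.RETR_EXTERNAL,cv2.CHAIN_APPROX_NONE)[0]:
        if cv2.contourArea(c)<amin: continue
        P=plane(cp,c[:,0],z)[:,:2]
        (cx,cy),(w,h),a=cv2.minAreaRect((P*1000).astype(np.float32))
        if w<h: w,h,a=h,w,a+90
        print("  c",round(cx,1),round(cy,1),"size",round(w,1),round(h,1),"yaw",round((a+90)%180-90,2),"px",c[:,0].mean(0).round(0))
E
python3 - <<'E'
from h import *
im=np.load("w1.npy");o=np.load("o1.npy",allow_pickle=True).item()
hsv=cv2.cvtColor(im,cv2.COLOR_RGB2HSV)
for n,p in dict(top=(267,118),side=(265,135),side2=(195,122),bench=(267,60),bench2=(320,180),brown=(255,232),brownside=(255,240)).items(): print(n,hsv[p[1],p[0]])
cp=campose("wrist",o)
for v in(150,165,180,195):rects(im,cp,(10,40,v),(30,160,255),.022,(150,60,400,180))
E
```

```text
top [ 18 134 215]
side [ 17 134 213]
side2 [ 12 183  81]
bench [ 12 182 146]
bench2 [ 13 181 162]
brown [ 11 171  76]
brownside [ 10 171  91]
  c 492.9 379.3 size 262.0 61.6 yaw -15.61 px [264. 119.]
  c 492.8 379.2 size 260.8 60.6 yaw -15.78 px [265. 119.]
  c 492.9 379.4 size 259.6 59.9 yaw -15.68 px [265. 119.]
  c 493.2 379.1 size 258.0 58.1 yaw -15.65 px [265. 119.]
```

>>> step_arm(
  increments="-4.8 0.1 0 0 0 0;-4.8 0.1 0 0 0 0;-4.8 0.1 0 0 0 0;-4.8 0.1 0 0 0 0;-4.8 0.1 0 0 0 0",
)

```text
time: 1.7
tool_pos: [0.4943, 0.0667, 0.2992]
ee_rot: [-3.142, 0.0, 1.569]
wrist_force: [0.2, 0.3, -0.3]
width: 0.0938
```

>>> step_arm(
  increments="-4.8 0.1 0 0 0 0;-4.8 0.1 0 0 0 0;-4.8 0.1 0 0 0 0;-4.8 0.1 0 0 0 0;-4.8 0.1 0 0 0 0",
)

```text
time: 2.2
tool_pos: [0.4986, -0.1732, 0.2993]
ee_rot: [3.142, 0.0, 1.568]
wrist_force: [0.2, -0.6, 0.3]
width: 0.0941
```

>>> step_arm(
  increments="-4.8 0.1 0 0 0 0;-4.8 0.1 0 0 0 0;-4.8 0.1 0 0 0 0;-4.8 0.1 0 0 0 0;-4.0 0.1 0 0 0 0",
)

```text
time: 2.7
tool_pos: [0.5028, -0.4058, 0.2988]
ee_rot: [-3.141, -0.0, 1.567]
wrist_force: [-0.3, 0.1, 0.7]
width: 0.0939
```

>>> step_arm(
  increments="0 0 0 0 0 0;0 0 0 0 0 0;0 0 0 0 0 0",
)

```text
time: 3.0
tool_pos: [0.5045, -0.4016, 0.2998]
ee_rot: [3.141, -0.0, 1.57]
wrist_force: [0.6, -0.2, 0.6]
width: 0.094
```

Run:
```python
from h import *
o=get_obs();print(o["tool_pos"],o["ee_rot"],o["time"]);im=snapshot("wrist");np.save("w2.npy",im);np.save("o2.npy",o,allow_pickle=True)
cv2.imwrite("pics/w2.png",im[...,::-1])
```

```text
[ 0.5045 -0.4016  0.2998] [ 3.1413 -0.0003  1.5704] 3.0
```

View pics/w2.png

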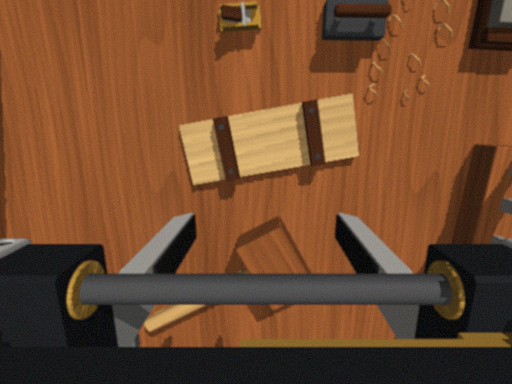

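Run:
```python
from h import *
im=np.load("w2.npy");o=np.load("o2.npy",allow_pickle=True).item();cp=campose("wrist",o)
hsv=cv2.cvtColor(im,cv2.COLOR_RGB2HSV)
for n,p in dict(bear=(313,130),plate=(270,140),block=(350,28),bar=(362,9),block2=(335,33),shadow=(190,170)).items(): print(n,hsv[p[1],p[0]])
m=cv2.inRange(hsv,(14,40,165),(30,165,255));k=np.zeros_like(m);k[85:195,170:365]=m[85:195,170:365]
k=cv2.morphologyEx(k,cv2.MORPH_OPEN,np.ones((3,3)))
c=cv2.findNonZero(k)[:,0];P=plane(cp,c,.015)[:,:2]*1000
print("plate",cv2.minAreaRect(P.astype(np.float32)))
print("bearers");[rects(im,cp,(0,60,10),(14,255,v),.035,(200,90,340,185),200) for v in(80,95,110)]
print("bar");[rects(im,cp,(0,90,10),(14,255,v),.056,(325,0,400,22),100) for v in(80,95)]
print("block");[rects(im,cp,(0,0,10),(180,v,v2),.022,(310,0,400,45),300) for v,v2 in((60,110),(80,120),(255,110))]
cv2.imwrite("pics/c2.png",cv2.resize(im[0:200,170:410,::-1],None,fx=3,fy=3,interpolation=cv2.INTER_CUBIC))
```

```text
bear [ 10 169  74]
plate [ 18 126 209]
block [150  13  60]
bar [ 12 196  78]
block2 [15 23 45]
shadow [ 19 127 200]
plate ((512.25, -363.110107421875), (281.1125183105469, 100.84745025634766), 9.974270820617676)
bearers
  c 445.0 -379.6 size 104.6 21.9 yaw -80.18 px [226. 150.]
  c 579.0 -352.7 size 98.9 22.3 yaw -79.79 px [313. 133.]
  c 434.8 -379.5 size 104.7 59.9 yaw 89.98 px [224. 158.]
  c 591.5 -367.0 size 129.4 60.9 yaw -89.75 px [314. 146.]
  c 512.9 -367.1 size 219.3 129.5 yaw -0.02 px [271. 156.]
bar
  c 635.0 -189.0 size 75.1 16.7 yaw 0.01 px [362.  10.]
  c 634.9 -189.6 size 74.9 20.2 yaw 4.17 px [363.  10.]
block
  c 634.7 -190.0 size 89.5 50.9 yaw 0.01 px [354.  16.]
  c 634.8 -190.0 size 89.9 50.9 yaw 0.01 px [354.  16.]
  c 636.7 -193.4 size 114.0 57.7 yaw 0.01 px [355.  23.]
```

View pics/c2.png

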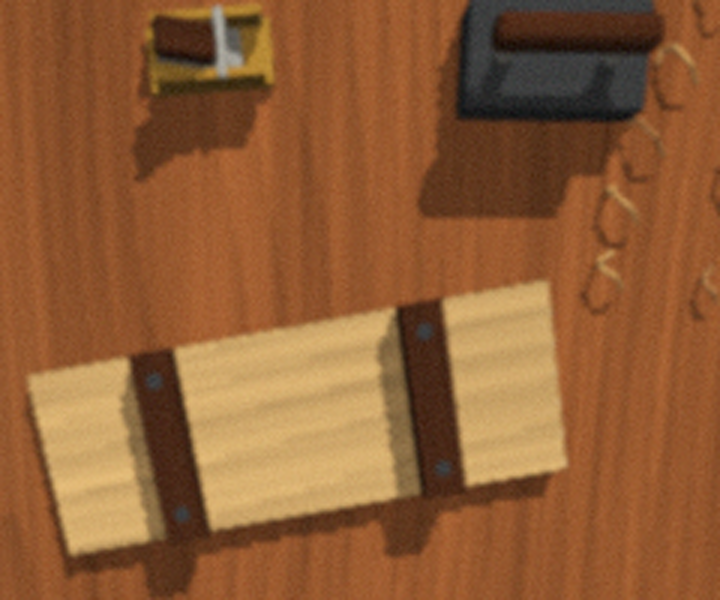

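>>> step_arm(
  increments="4.8 0 0 0 0 0;4.8 0 0 0 0 0;4.8 0 0 0 0 0;0 0 0 0 0 0;0 0 0 0 0 0",
)

```text
time: 3.55
tool_pos: [0.5051, -0.256, 0.3011]
ee_rot: [3.139, 0.002, 1.574]
wrist_force: [0.2, -0.2, 0.2]
width: 0.0942
```

Run:
```python
import bench;print([n for n in dir(bench) if n[0]!='_'],getattr(bench,"hold_point_z",None))
from h import *
o=get_obs();print(o["tool_pos"],o["ee_rot"],o["joint_positions"],o["time"]);im=snapshot("wrist");np.save("w3.npy",im);np.save("o3.npy",o,allow_pickle=True)
cp=campose("wrist",o)
cx,cy=proj(cp,[.635,-.185,.03])[0].round().astype(int);print(cx,cy)
roi=(max(cx-60,0),max(cy-50,0),cx+60,cy+50)
print("block");[rects(im,cp,(0,0,10),(180,v,v2),.022,roi,300) for v,v2 in((60,110),(80,120))]
print("bar");[rects(im,cp,(0,120,50),(14,255,v),.056,(cx-40,cy-25,cx+40,cy+20),100) for v in(80,95)]
print("block row",cv2.cvtColor(im,cv2.COLOR_RGB2HSV)[cy-45:cy+45:4,cx].tolist())
im=cv2.imread("pics/wrist0.png")[...,::-1].copy()
o0=dict(tool_pos=np.array([.5494,.0001,.2043]),ee_rot=np.array([-3.1394,-.0002,1.5708]));cp=campose("wrist",o0)
print("short");[rects(im,cp,(14,40,v),(30,165,255),.020,(190,150,390,225)) for v in(165,180)]
print("stickers");[rects(im,cp,(0,60,10),(16,255,v),.014,(150,0,400,50)) for v in(75,85,95,105)]
```

```text
['IKError', 'calibration', 'close_job', 'get_obs', 'hold_point_z', 'snapshot'] 0.0188
[ 0.5051 -0.256   0.3011] [3.1393 0.0019 1.5744] [-0.5689  0.1237  1.1432 -0.0004  1.8718 -0.5727] 3.55
348 119
block
  c 634.9 -187.0 size 88.9 47.4 yaw -0.66 px [347. 120.]
  c 635.0 -187.1 size 90.2 47.6 yaw 0.21 px [347. 120.]
bar
  c 635.5 -186.9 size 73.1 12.7 yaw -2.3 px [352. 121.]
  c 636.1 -187.6 size 74.0 14.2 yaw 0.22 px [354. 120.]
block row [[11, 167, 150], [13, 181, 144], [11, 185, 146], [11, 179, 147], [12, 172, 151], [11, 170, 156], [12, 184, 151], [12, 175, 153], [105, 8, 61], [90, 4, 64], [165, 9, 60], [11, 167, 87], [10, 163, 80], [20, 14, 55], [68, 15, 66], [110, 20, 39], [12, 178, 89], [12, 174, 97], [12, 166, 97], [12, 185, 91], [11, 176, 97], [12, 180, 92], [11, 185, 127]]
short
  c 581.4 -17.8 size 201.2 53.2 yaw 3.51 px [290. 188.]
  c 581.6 -18.8 size 199.6 50.3 yaw 3.59 px [289. 188.]
stickers
  c 473.6 178.9 size 79.9 22.3 yaw 2.41 px [201.  24.]
  c 650.7 185.1 size 80.4 22.6 yaw 2.72 px [351.  19.]
  c 473.9 173.0 size 80.0 36.5 yaw -0.02 px [204.  27.]
  c 650.8 179.4 size 82.5 34.6 yaw 3.39 px [351.  22.]
  c 473.0 172.5 size 82.7 37.5 yaw 1.9 px [201.  30.]
  c 648.5 178.0 size 87.3 37.5 yaw 3.18 px [348.  27.]
  c 473.1 172.5 size 83.8 38.7 yaw 1.06 px [200.  30.]
  c 648.8 178.1 size 88.3 38.6 yaw 3.17 px [349.  24.]
```

>>> step_arm(
  increments="4.9 -0.1 0 0 0 0;4.9 -0.1 0 0 0 0;4.9 -0.1 0 0 0 0;4.9 -0.1 0 0 0 0;4.9 -0.1 0 0 0 0",
)

```text
time: 4.1
tool_pos: [0.5001, -0.0124, 0.2995]
ee_rot: [3.141, 0.0, 1.568]
wrist_force: [0.7, -0.3, -0.8]
width: 0.0939
```

>>> step_arm(
  increments="4.9 -0.1 0 0 0 0;4.9 -0.1 0 0 0 0;4.9 -0.1 0 0 0 0;4.9 -0.1 0 0 0 0;4.9 -0.1 0 0 0 0",
)

```text
time: 4.6
tool_pos: [0.4956, 0.233, 0.2994]
ee_rot: [3.141, 0.0, 1.569]
wrist_force: [0.5, -0.5, -0.3]
width: 0.0939
```

>>> step_arm(
  increments="4.9 -0.1 0 0 0 0;4.9 -0.1 0 0 0 0;4.9 0 0 0 0 0;0 0 2 0 0 0.14;0 0 2 0 0 0.14",
)

```text
time: 5.1
tool_pos: [0.4941, 0.3803, 0.2583]
ee_rot: [3.141, 0.0, 1.286]
wrist_force: [1.0, 0.2, 0.2]
width: 0.0939
```

>>> step_arm(
  increments="0 0 2 0 0 0.14;0 0 2 0 0 0.14;0 0 2 0 0 0.14;0 0 2 0 0 0.14;0 0 2 0 0 0.14",
)

```text
time: 5.6
tool_pos: [0.4942, 0.3781, 0.1582]
ee_rot: [3.141, 0.0, 0.583]
wrist_force: [-0.4, 0.7, -0.1]
width: 0.094
```

>>> step_arm(
  increments="0 0 1 0 0 0.14;0 0 1 0 0 0.14;0 0 1 0 0 0.14;0 0 1 0 0 0.14;0 0 0 0 0 0.14",
)

```text
time: 6.1
tool_pos: [0.4933, 0.3774, 0.1169]
ee_rot: [3.139, 0.003, -0.117]
wrist_force: [-0.5, 0.4, 0.8]
width: 0.0939
```

>>> step_arm(
  increments="0 0 0 0 0 0.14;0 0 0 0 0 0;0 0 0 0 0 0;0 0 0 0 0 0",
)

```text
time: 6.5
tool_pos: [0.4935, 0.3787, 0.1194]
ee_rot: [3.142, -0.0, -0.248]
wrist_force: [0.5, -0.4, -0.2]
width: 0.094
```

```bash
cat >> h.py <<'E'
def go(x,y,z,psi):
    """shift (cm, tool axes) and turn (rad, tool z) from here to the target"""
    o=get_obs();R=Rt.from_euler("xyz",o["ee_rot"]).as_matrix()
    d=R.T@(np.array([x,y,z])-o["tool_pos"])*100
    t=-((psi-np.degrees(o["ee_rot"][2])+180)%360-180)
    print("shift",d.round(2),"turn",round(np.radians(t),3),"| rot",o["ee_rot"],"pos",o["tool_pos"],"q",o["joint_positions"].round(2),"t",o["time"])
E
python3 - <<'E'
from h import *
go(.493,.3793,.003,-15.7)
E
```

```text
shift [-0.07 -0.05 11.64] turn 0.026 | rot [ 3.1416 -0.0001 -0.248 ] pos [0.4935 0.3787 0.1194] q [ 0.56  0.28  1.32 -0.    1.54  2.38] t 6.5
```

>>> step_arm(
  increments="-0.1 -0.1 3 0 0 0.026;0 0 3 0 0 0;0 0 3 0 0 0;0 0 1.5 0 0 0;0 0 1 0 0 0",
)

```text
time: 7.0
tool_pos: [0.4917, 0.3798, 0.003]
ee_rot: [3.14, 0.001, -0.274]
wrist_force: [0.3, -0.4, 0.6]
width: 0.0942
```

>>> step_arm(
  increments="0 0 0 0 0 0;0 0 0 0 0 0;0 0 0 0 0 0;0 0 0 0 0 0;0 0 0 0 0 0",
  claw=1,
)

```text
time: 7.5
tool_pos: [0.4929, 0.3801, 0.0058]
ee_rot: [-3.141, -0.002, -0.275]
wrist_force: [0.3, -1.7, 3.5]
width: 0.0598
```

>>> step_arm(
  increments="0 0 0 0 0 0;0 0 0 0 0 0;0 0 0 0 0 0",
)

```text
time: 7.8
tool_pos: [0.4929, 0.3801, 0.0058]
ee_rot: [-3.141, -0.001, -0.275]
wrist_force: [-0.9, -1.1, 5.6]
width: 0.0596
```

>>> step_arm(
  increments="0 0 -2 0 0 0;0 0 -3 0 0 0;0 0 -4 0 0 0;0 0 -4 0 0 0;0 0 -2 0 0 0",
)

```text
time: 8.3
tool_pos: [0.4933, 0.3812, 0.158]
ee_rot: [-3.137, -0.003, -0.275]
wrist_force: [1.1, 0.7, -1.8]
width: 0.0594
```

>>> step_arm(
  increments="0 0 0 0 0 -0.12;0 0 0 0 0 -0.12;0 0 0 0 0 -0.12;0 0 0 0 0 -0.09;0 0 0 0 0 0",
)

```text
time: 8.8
tool_pos: [0.4917, 0.3802, 0.1531]
ee_rot: [3.141, 0.002, 0.175]
wrist_force: [0.2, -0.6, -2.3]
width: 0.0594
```

Run:
```python
from h import *
go(.5122,-.3631,.150,9.97); print(get_obs()["wrist_force"],get_obs()["width"])
```

```text
shift [-10.91  73.55   0.35] turn 0.001 | rot [3.1413 0.002  0.1747] pos [0.4917 0.3802 0.1531] q [0.57 0.26 1.27 0.   1.61 1.96] t 8.8
[ 0.1904 -0.5725 -2.3447] 0.059394563682087835
```

>>> step_arm(
  increments="-0.7 2.6 0 0 0 0;-0.7 4.6 0 0 0 0;-0.7 4.6 0 0 0 0;-0.7 4.6 0 0 0 0;-0.7 4.6 0 0 0 0",
)

```text
time: 9.3
tool_pos: [0.4938, 0.1658, 0.1538]
ee_rot: [-3.141, 0.0, 0.173]
wrist_force: [0.7, 0.2, -1.5]
width: 0.0599
```

>>> step_arm(
  increments="-0.7 4.6 0 0 0 0;-0.7 4.6 0 0 0 0;-0.7 4.6 0 0 0 0;-0.7 4.6 0 0 0 0;-0.7 4.6 0 0 0 0",
)

```text
time: 9.8
tool_pos: [0.4994, -0.0668, 0.154]
ee_rot: [-3.141, -0.0, 0.173]
wrist_force: [1.6, 0.4, -2.5]
width: 0.0597
```

>>> step_arm(
  increments="-0.7 4.6 0 0 0 0;-0.7 4.6 0 0 0 0;-0.7 4.6 0 0 0 0;-0.7 4.6 0 0 0 0;-0.7 4.6 0 0 0 0",
)

```text
time: 10.3
tool_pos: [0.5051, -0.2995, 0.1538]
ee_rot: [-3.141, -0.0, 0.172]
wrist_force: [-0.0, 0.5, -2.7]
width: 0.0595
```

>>> step_arm(
  increments="-0.4 4.5 0 0 0 0;0 2 0 0 0 0;0 0 0 0 0 0;0 0 0 0 0 0;0 0 0 0 0 0",
)

```text
time: 10.8
tool_pos: [0.5128, -0.361, 0.1542]
ee_rot: [-3.14, 0.0, 0.175]
wrist_force: [0.2, 0.2, -3.0]
width: 0.0598
```

Run:
```python
from h import *
go(.5122,-.3631,.040,9.97); print(get_obs()["width"])
```

```text
shift [-0.1   0.21 11.42] turn 0.001 | rot [-3.1404  0.0001  0.1754] pos [ 0.5128 -0.361   0.1542] q [-0.7   0.27  1.26  0.    1.61  0.69] t 10.8
0.05984988964883747
```

>>> step_arm(
  increments="-0.1 0.2 3 0 0 0;0 0 3 0 0 0;0 0 3 0 0 0;0 0 1.5 0 0 0;0 0 0 0 0 0",
)

```text
time: 11.3
tool_pos: [0.5108, -0.3621, 0.0466]
ee_rot: [-3.137, 0.004, 0.176]
wrist_force: [0.2, 0.8, -2.2]
width: 0.0599
```

>>> step_arm(
  increments="0 0 0.2 0 0 0;0 0 0.2 0 0 0;0 0 0.2 0 0 0;0 0 0 0 0 0;0 0 0 0 0 0",
)

```text
time: 11.8
tool_pos: [0.5124, -0.365, 0.0441]
ee_rot: [3.141, -0.001, 0.175]
wrist_force: [-0.1, 0.2, -2.2]
width: 0.0597
```

>>> step_arm(
  increments="0 0 0.2 0 0 0;0 0 0 0 0 0;0 0 0 0 0 0",
)

```text
time: 12.1
tool_pos: [0.5121, -0.3646, 0.0413]
ee_rot: [-3.141, 0.0, 0.175]
wrist_force: [0.7, -0.3, -2.2]
width: 0.0598
```

>>> step_arm(
  increments="0 0 0.2 0 0 0;0 0 0 0 0 0;0 0 0 0 0 0",
)

```text
time: 12.4
tool_pos: [0.5123, -0.3649, 0.0408]
ee_rot: [3.141, -0.001, 0.175]
wrist_force: [-2.1, 1.9, 4.6]
width: 0.0597
```

>>> step_arm(
  increments="0 0 0.1 0 0 0;0 0 0 0 0 0;0 0 0 0 0 0",
)

```text
time: 12.7
tool_pos: [0.5124, -0.3649, 0.0408]
ee_rot: [3.141, -0.001, 0.175]
wrist_force: [-3.6, 2.4, 8.4]
width: 0.0598
```

>>> step_arm(
  increments="0 0 0 0 0 0;0 0 0 0 0 0;0 0 0 0 0 0;0 0 0 0 0 0",
  claw=-1,
)

```text
time: 13.1
tool_pos: [0.5121, -0.3646, 0.0379]
ee_rot: [-3.141, 0.0, 0.175]
wrist_force: [-0.6, 0.1, -0.2]
width: 0.0879
```

>>> step_arm(
  increments="0 0 -2 0 0 0;0 0 -4 0 0 0;-2 0 -4 0 0 0;-2 0 -4 0 0 0;-2 0 -4 0 0 0",
)

```text
time: 13.6
tool_pos: [0.4524, -0.375, 0.2197]
ee_rot: [-3.141, 0.0, 0.175]
wrist_force: [0.1, 0.5, -0.0]
width: 0.0944
```

>>> step_arm(
  increments="-2 0 -4 0 0 0;-1 0 -4 0 0 0;0 0 0 0 0 0;0 0 0 0 0 0;0 0 0 0 0 0",
)

```text
time: 14.1
tool_pos: [0.4234, -0.3799, 0.2964]
ee_rot: [-3.139, 0.002, 0.175]
wrist_force: [-0.4, -0.6, -0.3]
width: 0.0944
```

Run:
```python
from h import *
o=get_obs();print(o["tool_pos"],o["ee_rot"],o["time"]);im=snapshot("wrist");np.save("w4.npy",im);np.save("o4.npy",o,allow_pickle=True)
cp=campose("wrist",o);print(proj(cp,[[.5122,-.3631,.057]]))
cv2.imwrite("pics/w4.png",im[...,::-1])
```

```text
[ 0.4234 -0.3799  0.2964] [-3.1388  0.0016  0.175 ] 14.1
[[264.2222 105.9267]]
```

View pics/w4.png

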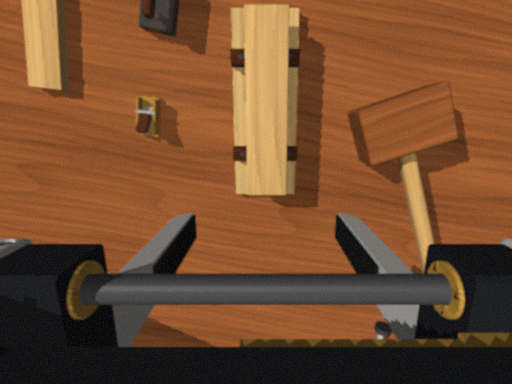

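Run:
```python
from h import *
im=np.load("w4.npy");o=np.load("o4.npy",allow_pickle=True).item();cp=campose("wrist",o)
hsv=cv2.cvtColor(im,cv2.COLOR_RGB2HSV).astype(int)
b=np.array([.5122,-.3631]);u=np.array([np.cos(.174),np.sin(.174)]);v=np.array([-u[1],u[0]])
loc=lambda P:np.c_[(P[:,:2]-b)@u,(P[:,:2]-b)@v]*1000
def sub(a,i0,i1,t):  # first crossing
    for i in range(i0,i1-1):
        if (a[i]-t)*(a[i+1]-t)<0: return i+(a[i]-t)/(a[i]-a[i+1])
g=cv2.GaussianBlur(hsv[...,2].astype(np.float32),(1,3),0)
for r in list(range(149,158,3))+list(range(54,61,3)):
    row=g[r]; c=[sub(row,225,240,112),sub(row,239,252,140),sub(row[::-1],511-294,511-282,140),sub(row[::-1],511-304,511-294,112)]
    c[2]=511-c[2] if c[2] else None;c[3]=511-c[3] if c[3] else None
    if None in c: print(r,c);continue
    e=loc(plane(cp,[(c[0],r),(c[3],r)],.035));t=loc(plane(cp,[(c[1],r),(c[2],r)],.057))
    print(r,np.round(c,1),"bearer y",e[:,1].round(1),e[:,1].mean().round(2),"board y",t[:,1].round(1),t[:,1].mean().round(2))
# ends along x
for c in(255,265,275):
    col=hsv[:,c,1];print(c,col[0:12],col[186:202])
```

```text
149 [np.float32(232.8125), np.float32(245.71541), np.float32(286.35052), None]
152 [np.float32(232.625), np.float32(245.7589), np.float32(286.30347), None]
155 [np.float32(232.48572), np.float32(245.78151), np.float32(286.2857), None]
54 [np.float32(230.25833), np.float32(243.6548), np.float32(287.83124), None]
57 [np.float32(229.7037), np.float32(243.77612), np.float32(287.7815), None]
60 [np.float32(230.46478), np.float32(243.95338), np.float32(287.70044), None]
255 [172 179 175 169 149 132 129 136 132 132 135 132] [129 132 128 134 134 137 136 136 142 164 174 176 182 178 180 172]
265 [178 179 174 160 143 136 126 132 129 136 127 131] [129 133 129 134 135 132 131 134 139 163 174 181 184 185 181 175]
275 [165 173 175 168 146 133 131 130 128 131 129 129] [128 129 131 138 132 130 134 137 139 156 176 178 189 175 183 190]
```

Run:
```python
from h import *
im=np.load("w4.npy");o=np.load("o4.npy",allow_pickle=True).item();cp=campose("wrist",o)
hsv=cv2.cvtColor(im,cv2.COLOR_RGB2HSV).astype(np.float32)
b=np.array([.5122,-.3631]);u=np.array([np.cos(.174),np.sin(.174)]);v=np.array([-u[1],u[0]])
loc=lambda P:np.c_[(P[:,:2]-b)@u,(P[:,:2]-b)@v]*1000
def cr(a,t):
    i=np.flatnonzero(np.diff(np.sign(a-t)))
    return (i+(a[i]-t)/(a[i]-a[i+1])).round(1)
S=cv2.GaussianBlur(hsv[...,1],(3,9),0);V=cv2.GaussianBlur(hsv[...,2],(3,9),0)
for r in(25,35,85,100,115,130,175,182):
    s=cr(S[r,220:315],155)+220; w=cr(V[r,238:296],185)+238
    if len(s)<2:continue
    e=loc(plane(cp,[(s[0],r),(s[-1],r)],.015));t=loc(plane(cp,[(w[0],r),(w[-1],r)],.057)) if len(w)>1 else None
    print(r,s,w,"plate y",e[:,1].round(1),e[:,1].mean().round(2),"board",None if t is None else (t[:,1].round(1),t[:,1].mean().round(2)))
f=lambda c:loc(plane(cp,c,.057))
print("board ends x",f([(265,3.6),(265,194.5)]), "plate ends V/S col 238, 294")
S2=cv2.GaussianBlur(hsv[...,1],(9,3),0)
for c in(239,240,241,291,293): k=cr(S2[:205,c],155);print(c,k,loc(plane(cp,[(c,k[0]),(c,k[-1])],.015))[:,0])
```

```text
25 [230.4 299.4] [288.5 289.4] plate y [ 50.1 -51.5] -0.73 board (array([-32.4, -33.6]), np.float64(-33.04))
35 [230.5 298.8] [287.2] plate y [ 50.3 -51. ] -0.37 board None
85 [231.6 297.7] [286.6] plate y [ 50.5 -51.4] -0.43 board None
100 [232.3 297.2] [286.3] plate y [ 50.1 -51.3] -0.6 board None
115 [232.6 297. ] [286.2] plate y [ 50.2 -51.6] -0.7 board None
130 [232.9 296.5] [286.1] plate y [ 50.3 -51.4] -0.56 board None
175 [234.3 295.1] [285.] plate y [ 49.9 -51.1] -0.62 board None
182 [234.5 295. ] [284.8] plate y [ 49.8 -51.3] -0.71 board None
board ends x [[ 129.2455   -0.9715]
 [-130.4538   -1.2475]] plate ends V/S col 238, 294
239 [  6.7  49.1  52.3  60.3  65.5 146.4 151.2 156.3 159.5 194.1] [ 140.3401 -140.7515]
240 [  6.7  49.2  52.2  60.5  65.6 146.4 150.5 156.8 159.6 194.1] [ 140.3412 -140.7487]
241 [  6.7  49.3  52.1  60.5  65.6 146.4 150.1 157.  159.7 194.1] [ 140.3423 -140.7459]
291 [  6.5  49.7  52.4  60.1  65.2 146.9 151.4 156.3 159.4 194.1] [ 140.6574 -140.6066]
293 [  6.6  49.5  53.7  57.7  65.5 146.9 159.2 193.8] [ 140.5308 -140.078 ]
```

>>> step_arm(
  increments="0.9 -4.6 0 0 0 0;0.9 -4.6 0 0 0 0;0.9 -4.6 0 0 0 0;0.9 -4.6 0 0 0 0;0.9 -4.6 0 0 0 0",
)

```text
time: 14.65
tool_pos: [0.4272, -0.1438, 0.2962]
ee_rot: [-3.139, 0.003, 0.175]
wrist_force: [-0.4, 0.4, 0.0]
width: 0.0941
```

>>> step_arm(
  increments="0.9 -4.6 0 0 0 0;0.9 -4.6 0 0 0 0;0.9 -4.6 0 0 0 0;0.9 -4.6 0 0 0 0;0.9 -4.6 0 0 0 0",
)

```text
time: 15.15
tool_pos: [0.4313, 0.0905, 0.2965]
ee_rot: [-3.141, 0.003, 0.175]
wrist_force: [0.3, 0.3, 0.4]
width: 0.0943
```

>>> step_arm(
  increments="0.7 -4.6 0 0 0 0;0.6 -4.5 0 0 0 0;0 0 0 0 0 0.13;0 0 0 0 0 0;0 0 0 0 0 0",
)

```text
time: 15.65
tool_pos: [0.4287, 0.1801, 0.297]
ee_rot: [3.141, 0.003, 0.048]
wrist_force: [0.3, 0.5, -0.2]
width: 0.0938
```

Run:
```python
from h import *
o=get_obs();print(o["tool_pos"],o["ee_rot"],o["time"]);im=snapshot("wrist");np.save("w5.npy",im);np.save("o5.npy",o,allow_pickle=True)
cp=campose("wrist",o);q=proj(cp,[[.4737,.180,.014],[.6507,.186,.014]]);print(q)
for x,y in q.round().astype(int):
  for lo,hi in (((0,60,10),(16,255,75)),((0,60,10),(16,255,85)),((0,60,10),(16,255,95))): rects(im,cp,lo,hi,.014,(x-35,max(y-40,0),x+35,y+45),200)
cv2.imwrite("pics/w5.png",cv2.resize(im[0:215,150:400,::-1],None,fx=2.5,fy=2.5))
```

```text
[0.4287 0.1801 0.297 ] [3.1407 0.0027 0.0476] 15.65
[[265.8312 136.6457]
 [267.5751  13.6921]]
  c 471.5 181.3 size 78.0 16.2 yaw 2.97 px [265. 140.]
  c 472.3 179.5 size 79.5 19.7 yaw 2.49 px [265. 137.]
  c 471.8 173.4 size 81.1 31.8 yaw 2.49 px [268. 138.]
  c 639.3 186.3 size 58.2 18.0 yaw 2.79 px [267.  22.]
  c 639.3 184.8 size 58.3 20.7 yaw 2.53 px [267.  22.]
  c 636.9 179.5 size 63.8 31.0 yaw 2.53 px [270.  22.]
```

View pics/w5.png

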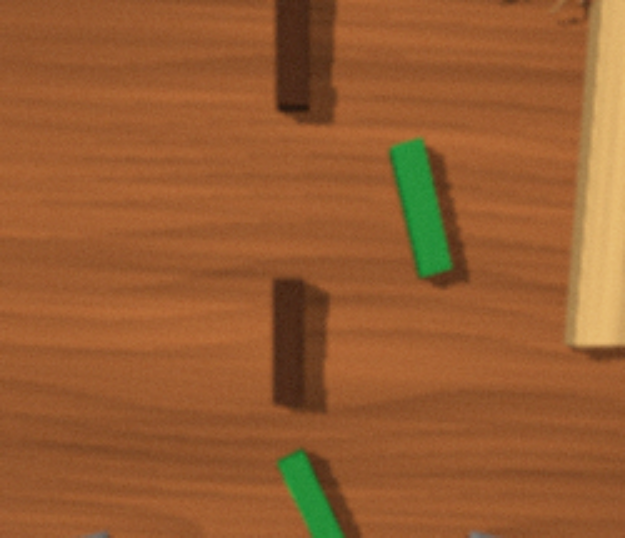

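>>> step_arm(
  increments="2.2 0.1 4 0 0 0.004;2.2 0.1 4.2 0 0 0;0 0 4.8 0 0 0;0 0 4.8 0 0 0;0 0 4 0 0 0",
  claw=-0.3,
)

```text
time: 16.2
tool_pos: [0.4723, 0.1783, 0.0774]
ee_rot: [3.141, 0.002, 0.04]
wrist_force: [1.3, -0.3, -0.1]
width: 0.0615
```

>>> step_arm(
  increments="0 0 3 0 0 0;0 0 1 0 0 0;0 0 0 0 0 0;0 0 0 0 0 0;0 0 0 0 0 0",
)

```text
time: 16.7
tool_pos: [0.4751, 0.1803, 0.043]
ee_rot: [-3.141, -0.005, 0.041]
wrist_force: [0.5, -0.0, 0.1]
width: 0.061
```

Run:
```python
from h import *
go(.4725,.1797,.002,2.5)
```

```text
shift [-0.28  0.05  4.1 ] turn -0.003 | rot [-3.1406 -0.0047  0.0406] pos [0.4751 0.1803 0.043 ] q [ 0.25  0.08  1.71 -0.    1.35  1.78] t 16.7
```

>>> step_arm(
  increments="-0.1 0 2 0 0 0;0 0 1.4 0 0 0;0 0 0.4 0 0 0;0 0 0 0 0 0;0 0 0 0 0 0",
)

```text
time: 17.2
tool_pos: [0.4727, 0.1802, 0.0031]
ee_rot: [-3.141, -0.001, 0.041]
wrist_force: [-0.0, -0.0, -0.2]
width: 0.061
```

>>> step_arm(
  increments="0 0 0.2 0 0 0;0 0 0 0 0 0;0 0 0 0 0 0",
)

```text
time: 17.5
tool_pos: [0.4724, 0.1801, 0.0008]
ee_rot: [-3.142, -0.001, 0.041]
wrist_force: [-0.3, 0.9, 0.6]
width: 0.0609
```

>>> step_arm(
  increments="0 0 -0.1 0 0 0;0 0 0 0 0 0;0 0 0 0 0 0;0 0 0 0 0 0;0 0 0 0 0 0",
  claw=1,
)

```text
time: 18.0
tool_pos: [0.4722, 0.18, 0.0015]
ee_rot: [-3.142, -0.0, 0.041]
wrist_force: [0.2, 0.4, 0.5]
width: 0.0246
```

>>> step_arm(
  increments="0 0 -0.5 0 0 0;0 0 -2 0 0 0;0 0 -4 0 0 0;0 0 -4.5 0 0 0;0 0 -4 0 0 0",
)

```text
time: 18.5
tool_pos: [0.4722, 0.18, 0.1539]
ee_rot: [-3.141, -0.001, 0.041]
wrist_force: [1.3, -0.4, -0.4]
width: 0.0197
```

>>> step_arm(
  increments="0 0 0 0 0 -0.14;0 0 0 0 0 -0.14;0 0 0 0 0 -0.14;0 0 0 0 0 -0.14;0 0 0 0 0 -0.14",
)

```text
time: 19.0
tool_pos: [0.4721, 0.18, 0.1519]
ee_rot: [3.141, -0.0, 0.747]
wrist_force: [0.4, 0.1, -0.3]
width: 0.0194
```

>>> step_arm(
  increments="0 0 0 0 0 -0.14;0 0 0 0 0 -0.14;0 0 0 0 0 -0.14;0 0 0 0 0 -0.14;0 0 0 0 0 -0.14",
)

```text
time: 19.5
tool_pos: [0.4721, 0.18, 0.1518]
ee_rot: [3.141, -0.0, 1.447]
wrist_force: [-0.4, 0.3, -0.6]
width: 0.0196
```

>>> step_arm(
  increments="0 0 0 0 0 -0.14;0 0 0 0 0 -0.14;0 0 0 0 0 -0.02;0 0 0 0 0 0;0 0 0 0 0 0",
)

```text
time: 20.0
tool_pos: [0.4721, 0.18, 0.1516]
ee_rot: [3.141, 0.0, 1.739]
wrist_force: [0.0, 1.0, 0.5]
width: 0.0197
```

Run:
```python
from h import *
go(.4433,-.3767,.15,99.97);print(get_obs()["width"])
```

```text
shift [-54.41 -12.16   0.16] turn -0.006 | rot [3.1414 0.     1.7389] pos [0.4721 0.18   0.1516] q [ 0.25  0.    1.56 -0.    1.57  0.08] t 20.0
0.019735910296115083
```

>>> step_arm(
  increments="-4.2 -0.9 0 0 0 -0.006;-4.2 -0.9 0 0 0 0;-4.2 -0.9 0 0 0 0;-4.2 -0.9 0 0 0 0;-4.2 -0.9 0 0 0 0",
)

```text
time: 20.5
tool_pos: [0.4641, -0.0362, 0.1517]
ee_rot: [3.141, 0.0, 1.746]
wrist_force: [-1.0, 0.7, -0.1]
width: 0.0197
```

>>> step_arm(
  increments="-4.2 -0.9 0 0 0 0;-4.2 -0.9 0 0 0 0;-4.2 -0.9 0 0 0 0;-4.2 -0.9 0 0 0 0;-4.2 -0.9 0 0 0 0",
)

```text
time: 21.0
tool_pos: [0.4565, -0.251, 0.1517]
ee_rot: [3.141, 0.0, 1.745]
wrist_force: [0.2, 0.3, 0.2]
width: 0.0198
```

>>> step_arm(
  increments="-4.2 -0.9 0 0 0 0;-4.2 -0.9 0 0 0 0;-4 -1.3 0 0 0 0;0 0 0 0 0 0;0 0 0 0 0 0",
)

```text
time: 21.5
tool_pos: [0.4476, -0.3772, 0.151]
ee_rot: [-3.141, -0.001, 1.744]
wrist_force: [-0.1, 0.4, -1.0]
width: 0.0197
```

>>> step_arm(
  increments="0 0 0 0 0 0;0 0 0 0 0 0;0 0 0 0 0 0",
)

```text
time: 21.8
tool_pos: [0.4485, -0.3756, 0.1518]
ee_rot: [3.141, 0.0, 1.748]
wrist_force: [-0.5, -0.8, -0.1]
width: 0.0199
```

Run:
```python
from h import *
go(.4433,-.3767,.06,99.97);print(get_obs()["width"])
o=get_obs();cp=campose("wrist",o);q=proj(cp,[.4433,-.3767,.14])[0].round().astype(int);print(q)
im=snapshot("wrist");cv2.imwrite("pics/w6.png",im[...,::-1])
```

```text
shift [-0.02 -0.53  9.18] turn 0.004 | rot [3.1412 0.0002 1.7484] pos [ 0.4485 -0.3756  0.1518] q [-0.79  0.18  1.37  0.    1.59 -0.97] t 21.8
0.019923857647211832
[257 219]
```

View pics/w6.png

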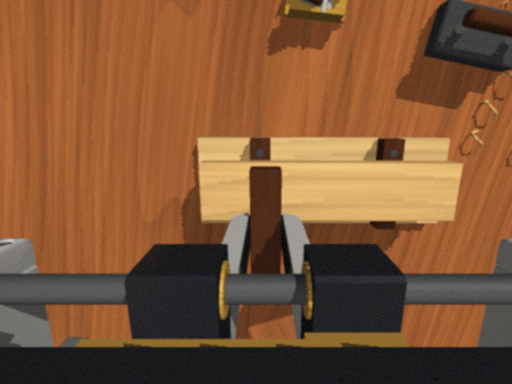

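>>> step_arm(
  increments="0 -0.5 3 0 0 0;0 0 3 0 0 0;0 0 1.5 0 0 0;0 0 0 0 0 0;0 0 0 0 0 0",
)

```text
time: 22.35
tool_pos: [0.4436, -0.3777, 0.0773]
ee_rot: [3.141, 0.001, 1.747]
wrist_force: [0.4, -0.3, 1.0]
width: 0.0199
```

Run:
```python
from h import *
go(.4433,-.3767,.06,99.97)
```

```text
shift [ 0.11 -0.01  1.72] turn 0.002 | rot [3.141  0.0007 1.7472] pos [ 0.4436 -0.3777  0.0773] q [-0.8   0.22  1.48  0.    1.44 -0.98] t 22.35
```

>>> step_arm(
  increments="0.1 0 0.6 0 0 0;0 0 0.4 0 0 0;0 0 0.2 0 0 0;0 0 0 0 0 0;0 0 0 0 0 0",
)

```text
time: 22.85
tool_pos: [0.443, -0.3767, 0.0647]
ee_rot: [3.141, 0.0, 1.747]
wrist_force: [0.3, 0.9, -1.0]
width: 0.0195
```

>>> step_arm(
  increments="0 0 0.2 0 0 0;0 0 0 0 0 0;0 0 0 0 0 0",
)

```text
time: 23.15
tool_pos: [0.4429, -0.3767, 0.0625]
ee_rot: [3.142, -0.0, 1.747]
wrist_force: [0.3, 1.0, 0.8]
width: 0.0195
```

>>> step_arm(
  increments="0 0 0.1 0 0 0;0 0 0 0 0 0;0 0 0 0 0 0",
)

```text
time: 23.45
tool_pos: [0.4429, -0.3766, 0.0614]
ee_rot: [3.142, -0.0, 1.747]
wrist_force: [-0.4, -0.1, -0.1]
width: 0.0195
```

>>> step_arm(
  increments="0 0 0.1 0 0 0;0 0 0 0 0 0;0 0 0 0 0 0",
)

```text
time: 23.75
tool_pos: [0.4429, -0.3766, 0.0605]
ee_rot: [3.142, 0.0, 1.747]
wrist_force: [1.0, 0.8, -0.8]
width: 0.0195
```

>>> step_arm(
  increments="0 0 0.1 0 0 0;0 0 0 0 0 0;0 0 0 0 0 0",
)

```text
time: 24.05
tool_pos: [0.443, -0.3767, 0.0603]
ee_rot: [3.141, 0.0, 1.747]
wrist_force: [-1.5, 1.9, 5.4]
width: 0.0199
```

>>> step_arm(
  increments="0 0 0 0 0 0;0 0 0 0 0 0;0 0 0 0 0 0;0 0 -2 0 0 0;0 0 -4 0 0 0",
  claw=-0.3,
)

```text
time: 24.55
tool_pos: [0.4409, -0.3746, 0.1153]
ee_rot: [-3.136, -0.008, 1.747]
wrist_force: [0.3, -0.2, 0.6]
width: 0.0568
```

>>> step_arm(
  increments="0 0 -4 0 0 0;4 2.3 0 0 0 0;4 2.3 0 0 0 0;4 2.3 0 0 0 0;4 2.3 0 0 0 0",
)

```text
time: 25.05
tool_pos: [0.5058, -0.2015, 0.1592]
ee_rot: [3.141, 0.0, 1.746]
wrist_force: [0.9, 0.8, -0.1]
width: 0.061
```

>>> step_arm(
  increments="4 2.3 0 0 0 0;4 2.3 0 0 0 0;4 2.3 0 0 0 0;4 2.3 0 0 0 0;4 2.3 0 0 0 0",
)

```text
time: 25.55
tool_pos: [0.5841, 0.0159, 0.1592]
ee_rot: [3.142, 0.0, 1.747]
wrist_force: [2.0, -0.1, 0.4]
width: 0.0612
```

>>> step_arm(
  increments="4 2.3 0 0 0 0;4 2.3 0 0 0 0;4 2.3 0 0 0 0;3.7 2.3 0 0 0 0;0 0 0 0 0 0.14",
)

```text
time: 26.05
tool_pos: [0.6472, 0.1903, 0.1574]
ee_rot: [-3.14, -0.002, 1.609]
wrist_force: [0.9, -0.3, -0.3]
width: 0.061
```

>>> step_arm(
  increments="0 0 0 0 0 0.14;0 0 0 0 0 0.14;0 0 0 0 0 0.14;0 0 0 0 0 0.14;0 0 0 0 0 0.14",
)

```text
time: 26.55
tool_pos: [0.6467, 0.1848, 0.1587]
ee_rot: [-3.141, 0.001, 0.901]
wrist_force: [0.6, 0.3, -0.3]
width: 0.0612
```

>>> step_arm(
  increments="0 0 0 0 0 0.14;0 0 0 0 0 0.14;0 0 0 0 0 0.14;0 0 0 0 0 0.14;0 0 0 0 0 0.14",
)

```text
time: 27.05
tool_pos: [0.6467, 0.1847, 0.1588]
ee_rot: [3.142, 0.001, 0.201]
wrist_force: [0.4, -0.5, -0.3]
width: 0.061
```

>>> step_arm(
  increments="0 0 0 0 0 0.14;0 0 0 0 0 0.02;0 0 0 0 0 0;0 0 0 0 0 0;0 0 0 0 0 0",
)

```text
time: 27.55
tool_pos: [0.6468, 0.1847, 0.1594]
ee_rot: [3.142, -0.0, 0.048]
wrist_force: [-0.2, -0.4, -0.1]
width: 0.061
```

Run:
```python
from h import *
go(.6505,.1852,.002,2.55)
```

```text
shift [ 0.37 -0.03 15.74] turn 0.003 | rot [ 3.1416 -0.      0.048 ] pos [0.6468 0.1847 0.1594] q [ 0.19  0.37  1.12 -0.    1.65  1.72] t 27.55
```

>>> step_arm(
  increments="0.3 0 4.5 0 0 0.003;0 0 4.5 0 0 0;0 0 4 0 0 0;0 0 1.5 0 0 0;0 0 0.7 0 0 0",
)

```text
time: 28.05
tool_pos: [0.6486, 0.1846, 0.0053]
ee_rot: [3.141, 0.004, 0.044]
wrist_force: [0.6, -0.6, 0.7]
width: 0.0608
```

>>> step_arm(
  increments="0 0 0 0 0 0;0 0 0 0 0 0;0 0 0 0 0 0",
)

```text
time: 28.35
tool_pos: [0.6518, 0.1852, 0.0106]
ee_rot: [-3.141, -0.005, 0.044]
wrist_force: [0.3, -0.2, -0.7]
width: 0.0609
```

>>> step_arm(
  increments="0 0 0.3 0 0 0;0 0 0 0 0 0;0 0 0 0 0 0;0 0 0 0 0 0",
)

```text
time: 28.75
tool_pos: [0.6498, 0.1849, 0.0046]
ee_rot: [-3.142, -0.0, 0.044]
wrist_force: [-0.2, 0.4, -0.6]
width: 0.0612
```

>>> step_arm(
  increments="-0.1 0 0.2 0 0 0;0 0 0 0 0 0;0 0 0 0 0 0;0 0 0 0 0 0",
)

```text
time: 29.15
tool_pos: [0.6488, 0.1848, 0.0024]
ee_rot: [3.142, 0.0, 0.044]
wrist_force: [-0.1, 0.3, -1.1]
width: 0.0605
```

>>> step_arm(
  increments="0 0 0 0 0 0;0 0 0 0 0 0;0 0 0 0 0 0;0 0 0 0 0 0;0 0 0 0 0 0",
  claw=1,
)

```text
time: 29.65
tool_pos: [0.6488, 0.1849, 0.0025]
ee_rot: [-3.142, -0.0, 0.044]
wrist_force: [0.2, -0.3, 0.9]
width: 0.0243
```

>>> step_arm(
  increments="0 0 0 0 0 0;0 0 -3 0 0 0;0 0 -4 0 0 0;0 0 -4.5 0 0 0;0 0 -3.5 0 0 0",
)

```text
time: 30.15
tool_pos: [0.6493, 0.1849, 0.1556]
ee_rot: [-3.141, -0.003, 0.044]
wrist_force: [0.4, -0.2, -0.6]
width: 0.0196
```

>>> step_arm(
  increments="0 0 0 0 0 -0.14;0 0 0 0 0 -0.14;0 0 0 0 0 -0.14;0 0 0 0 0 -0.14;0 0 0 0 0 -0.14",
)

```text
time: 30.65
tool_pos: [0.6487, 0.1848, 0.1524]
ee_rot: [-3.142, 0.0, 0.75]
wrist_force: [0.6, 0.4, 0.3]
width: 0.0196
```

>>> step_arm(
  increments="0 0 0 0 0 -0.14;0 0 0 0 0 -0.14;0 0 0 0 0 -0.14;0 0 0 0 0 -0.14;0 0 0 0 0 -0.14",
)

```text
time: 31.15
tool_pos: [0.6487, 0.1848, 0.1524]
ee_rot: [-3.141, 0.0, 1.45]
wrist_force: [0.3, -0.2, -0.8]
width: 0.0194
```

>>> step_arm(
  increments="0 0 0 0 0 -0.14;0 0 0 0 0 -0.14;0 0 0 0 0 -0.02;-4.3 -1.3 0 0 0 0;-4.3 -1.3 0 0 0 0",
)

```text
time: 31.65
tool_pos: [0.6378, 0.0958, 0.1522]
ee_rot: [3.142, 0.0, 1.744]
wrist_force: [0.4, -1.0, 0.6]
width: 0.0199
```

>>> step_arm(
  increments="-4.3 -1.3 0 0 0 0;-4.3 -1.3 0 0 0 0;-4.3 -1.3 0 0 0 0;-4.3 -1.3 0 0 0 0;-4.3 -1.3 0 0 0 0",
)

```text
time: 32.15
tool_pos: [0.6105, -0.1291, 0.1527]
ee_rot: [3.141, 0.0, 1.741]
wrist_force: [1.4, 0.6, -0.2]
width: 0.0198
```

>>> step_arm(
  increments="-4.3 -1.3 0 0 0 0;-4.3 -1.3 0 0 0 0;-4.3 -1.3 0 0 0 0;-4.3 -1.3 0 0 0 0;-4.3 -1.3 0 0 0 0",
)

```text
time: 32.65
tool_pos: [0.5835, -0.3521, 0.1526]
ee_rot: [3.141, 0.0, 1.741]
wrist_force: [1.5, 0.2, -0.3]
width: 0.0197
```

>>> step_arm(
  increments="0 -0.4 0 0 0 0;0 0 0 0 0 0;0 0 0 0 0 0;0 0 0 0 0 0;0 0 0 0 0 0",
)

```text
time: 33.15
tool_pos: [0.5806, -0.3495, 0.1528]
ee_rot: [3.141, 0.0, 1.746]
wrist_force: [0.7, -0.7, -0.6]
width: 0.0195
```

Run:
```python
from h import *
go(.5811,-.3525,.06,99.97);print(get_obs()["width"])
```

```text
shift [-0.3  -0.01  9.28] turn 0.001 | rot [3.1411 0.0002 1.7455] pos [ 0.5806 -0.3495  0.1528] q [-0.63  0.39  1.11  0.    1.64 -0.8 ] t 33.15
0.019480009913015073
```

>>> step_arm(
  increments="-0.4 0 3 0 0 0;0 0 3 0 0 0;0 0 1.5 0 0 0;0 0 0.6 0 0 0;0 0 0 0 0 0",
)

```text
time: 33.65
tool_pos: [0.5806, -0.3543, 0.071]
ee_rot: [-3.141, -0.001, 1.744]
wrist_force: [0.5, 0.0, -0.1]
width: 0.0197
```

>>> step_arm(
  increments="0 0 0.4 0 0 0;0 0 0.2 0 0 0;0 0 0 0 0 0;0 0 0 0 0 0;0 0 0 0 0 0",
)

```text
time: 34.15
tool_pos: [0.5809, -0.3551, 0.066]
ee_rot: [3.141, 0.001, 1.744]
wrist_force: [0.4, -0.5, -1.0]
width: 0.0203
```

>>> step_arm(
  increments="0 0 0.2 0 0 0;0 0 0 0 0 0;0 0 0 0 0 0",
)

```text
time: 34.45
tool_pos: [0.5806, -0.3549, 0.0633]
ee_rot: [-3.141, -0.0, 1.744]
wrist_force: [-0.7, -0.5, 0.1]
width: 0.0195
```

>>> step_arm(
  increments="0 0 0.1 0 0 0;0 0 0 0 0 0;0 0 0 0 0 0",
)

```text
time: 34.75
tool_pos: [0.5807, -0.3549, 0.0625]
ee_rot: [-3.142, -0.0, 1.744]
wrist_force: [-0.5, 0.4, -0.0]
width: 0.0194
```

>>> step_arm(
  increments="0.15 0 0.1 0 0 0;0 0 0 0 0 0;0 0 0 0 0 0",
)

```text
time: 35.05
tool_pos: [0.5804, -0.3534, 0.0615]
ee_rot: [-3.142, -0.0, 1.744]
wrist_force: [0.7, -0.7, 0.1]
width: 0.0197
```

>>> step_arm(
  increments="0 0 0.1 0 0 0;0 0 0 0 0 0;0 0 0 0 0 0",
)

```text
time: 35.35
tool_pos: [0.5804, -0.3535, 0.0605]
ee_rot: [3.142, 0.0, 1.744]
wrist_force: [-0.8, -0.2, -0.2]
width: 0.0195
```

>>> step_arm(
  increments="0 0 0.1 0 0 0;0 0 0 0 0 0;0 0 0 0 0 0",
)

```text
time: 35.65
tool_pos: [0.5805, -0.3535, 0.0595]
ee_rot: [3.141, 0.0, 1.744]
wrist_force: [0.3, -0.7, 0.7]
width: 0.0193
```

>>> step_arm(
  increments="0 0 0.1 0 0 0;0 0 0 0 0 0;0 0 0 0 0 0",
)

```text
time: 35.95
tool_pos: [0.5805, -0.3535, 0.0595]
ee_rot: [3.141, 0.0, 1.744]
wrist_force: [-3.2, 1.9, 5.0]
width: 0.0199
```

>>> step_arm(
  increments="0 0 0.1 0 0 0;0 0 0 0 0 0;0 0 0 0 0 0",
)

```text
time: 36.25
tool_pos: [0.5805, -0.3535, 0.0595]
ee_rot: [3.141, 0.001, 1.744]
wrist_force: [-3.1, 1.6, 8.5]
width: 0.0199
```

>>> step_arm(
  increments="0 0 0 0 0 0;0 0 0 0 0 0;0 0 0 0 0 0;0 0 -2 0 0 0;0 0 -4 0 0 0",
  claw=-0.3,
)

```text
time: 36.75
tool_pos: [0.5778, -0.3517, 0.1119]
ee_rot: [-3.133, -0.008, 1.744]
wrist_force: [-0.2, -0.6, -0.2]
width: 0.0562
```

>>> step_arm(
  increments="-1.7 -1.4 -4 0 0 0;-1.7 -1.4 -4 0 0 0;-1.7 -1.4 -4 0 0 0;-1.7 -1.4 -4 0 0 0;-1.6 -1.4 -2 0 0 0",
)

```text
time: 37.25
tool_pos: [0.5258, -0.4496, 0.3017]
ee_rot: [3.139, 0.005, 1.744]
wrist_force: [-0.4, 0.5, -0.0]
width: 0.0609
```

>>> step_arm(
  increments="0 0 0 0 0 0;0 0 0 0 0 0;0 0 0 0 0 0",
)

```text
time: 37.55
tool_pos: [0.5261, -0.4469, 0.2942]
ee_rot: [-3.139, -0.005, 1.745]
wrist_force: [0.9, -0.1, -0.8]
width: 0.0609
```

Run:
```python
from h import *
o=get_obs();print(o["tool_pos"],o["ee_rot"],o["time"]);im=snapshot("wrist");np.save("w7.npy",im);np.save("o7.npy",o,allow_pickle=True)
cp=campose("wrist",o);print(proj(cp,[.5122,-.3646,.071]))
cv2.imwrite("pics/w7.png",cv2.resize(im[30:230,120:400,::-1],None,fx=2.5,fy=2.5))
```

```text
[ 0.5261 -0.4469  0.2942] [-3.139  -0.0046  1.7449] 37.55
[[265.6453 110.3718]]
```

View pics/w7.png

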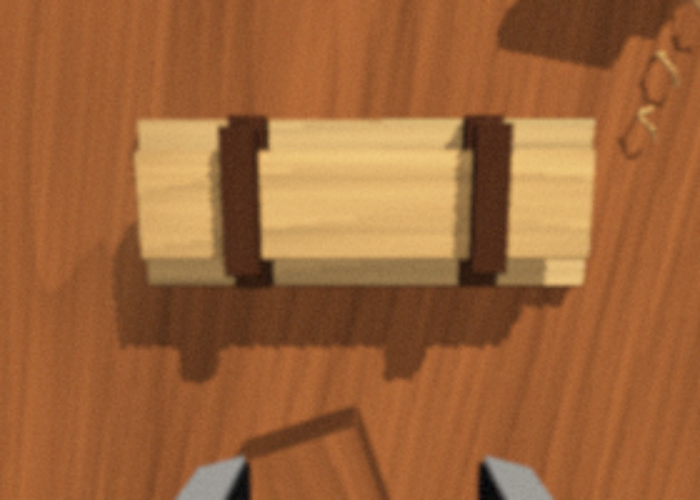

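Run:
```python
from h import *
im=np.load("w7.npy");o=np.load("o7.npy",allow_pickle=True).item();cp=campose("wrist",o)
hsv=cv2.cvtColor(im,cv2.COLOR_RGB2HSV).astype(np.float32)
b=np.array([.5122,-.3631]);u=np.array([np.cos(.174),np.sin(.174)]);v=np.array([-u[1],u[0]])
loc=lambda P:np.c_[(P[:,:2]-b)@u,(P[:,:2]-b)@v]*1000
V=cv2.GaussianBlur(hsv[...,2],(3,3),0);S=cv2.GaussianBlur(hsv[...,1],(3,3),0)
def cr(a,t):
    i=np.flatnonzero(np.diff(np.sign(a-t)));return i+(a[i]-t)/(a[i]-a[i+1])
for r in(98,106,114,122,130):
    c=cr(V[r,190:340],105)+190; L=loc(plane(cp,np.c_[c,np.full(len(c),r)],.071));print(r,c.round(1),"sticker x",L[:,0].round(1))
    e=cr(S[r,160:370],155)+160; print("   board ends x",loc(plane(cp,[(e[0],r),(e[-1],r)],.057))[:,0].round(1))
for c in(190,260,280,340):
    r=cr(S[60:160,c],155)+60; w=cr(V[60:160,c],188)+60
    print(c,"plate y",loc(plane(cp,[(c,r[0]),(c,r[-1])],.015))[:,1].round(1),"V cross",w.round(1),loc(plane(cp,np.c_[np.full(len(w),c),w],.057))[:,1].round(1))
print("sticker end px expected ",[proj(cp,[*(b+s*.07*u+t*v),.071]).round(1).tolist() for s in(-1,1) for t in(-.0415,.0385)])
for c in(215,219,314,318): print(c,"S",S[70:150:1,c].astype(int)[:30].tolist(),"V",V[128:150,c].astype(int).tolist())
```

```text
98 [208.  222.1 308.2 322.6] sticker x [-78.9 -59.6  57.8  77.3]
   board ends x [-130.8  129.8]
106 [208.  222.4 308.  308.  322.3] sticker x [-79.4 -59.7  57.8  57.8  77.5]
   board ends x [-130.8  129.4]
114 [208.5 222.7 307.4 322. ] sticker x [-79.2 -59.6  57.4  77.5]
   board ends x [-130.7  129.6]
122 [208.9 223.2 307.2 321.7] sticker x [-79.2 -59.2  57.5  77.6]
   board ends x [-131.7  129.4]
130 [208.8 223.2 307.  321.2] sticker x [-79.8 -59.6  57.5  77.4]
   board ends x [-131.   130.2]
190 plate y [ 50.1 -51.2] V cross [ 77.5 132.2] [ 43.  -31.5]
260 plate y [ 49.9 -51. ] V cross [ 76.9 132.6] [ 43.8 -32. ]
280 plate y [ 50.7 -51.4] V cross [ 77.3 132.4] [ 43.3 -31.7]
340 plate y [ 50.7 -52. ] V cross [ 76.8 143.2] [ 43.9 -47.1]
sticker end px expected  [[[216.2, 139.8]], [[213.8, 79.5]], [[315.5, 139.9]], [[318.0, 79.5]]]
215 S [175, 175, 176, 175, 175, 176, 177, 176, 176, 175, 170, 168, 173, 177, 174, 172, 172, 171, 167, 171, 171, 164, 168, 174, 172, 173, 176, 176, 177, 175] V [83, 83, 82, 83, 83, 82, 81, 83, 84, 82, 78, 72, 62, 56, 54, 56, 65, 78, 90, 95, 95, 94]
219 S [175, 177, 178, 178, 175, 175, 177, 175, 175, 174, 170, 169, 172, 173, 174, 176, 178, 181, 175, 172, 179, 180, 174, 172, 176, 176, 171, 174, 177, 175] V [80, 79, 81, 80, 79, 79, 80, 80, 80, 80, 77, 69, 58, 52, 51, 52, 58, 71, 84, 90, 91, 92]
314 S [174, 175, 178, 178, 177, 176, 172, 167, 168, 173, 177, 180, 180, 176, 171, 175, 177, 174, 178, 179, 177, 178, 175, 173, 173, 174, 175, 171, 170, 174] V [79, 80, 81, 80, 80, 81, 82, 82, 82, 80, 71, 57, 50, 49, 50, 59, 79, 101, 114, 116, 115, 114]
318 S [176, 175, 175, 177, 176, 176, 177, 175, 172, 168, 167, 170, 171, 169, 172, 179, 178, 170, 169, 173, 173, 175, 178, 177, 174, 172, 174, 176, 175, 178] V [79, 78, 80, 79, 78, 79, 79, 78, 79, 80, 77, 77, 83, 90, 94, 93, 92, 97, 104, 105, 104, 105]
```

>>> step_arm(
  increments="4.7 0.5 0 0 0 0;4.7 0.5 0 0 0 0;4.7 0.5 0 0 0 0;4.7 0.5 0 0 0 0;4.7 0.5 0 0 0 0",
  claw=-1,
)

```text
time: 38.1
tool_pos: [0.5094, -0.2092, 0.2955]
ee_rot: [-3.139, -0.002, 1.745]
wrist_force: [0.7, 0.3, -0.3]
width: 0.0931
```

>>> step_arm(
  increments="4.7 0.5 0 0 0 0;4.7 0.5 0 0 0 0;4.7 0.5 0 0 0 0;4.7 0.5 0 0 0 0;0 0 0 0 0 0.14",
)

```text
time: 38.6
tool_pos: [0.496, -0.0175, 0.2964]
ee_rot: [-3.14, -0.003, 1.61]
wrist_force: [-0.4, -0.3, 0.5]
width: 0.0944
```

>>> step_arm(
  increments="0 0 0 0 0 0.14;0 0 0 0 0 0.14;0 0 0 0 0 0.14;0 0 0 0 0 0.14;0 0 0 0 0 0.14",
)

```text
time: 39.1
tool_pos: [0.4966, -0.0226, 0.2956]
ee_rot: [-3.139, 0.001, 0.9]
wrist_force: [0.1, 0.1, -0.4]
width: 0.094
```

>>> step_arm(
  increments="0 0 0 0 0 0.14;0 0 0 0 0 0.14;0 0 0 0 0 0.14;0 0 0 0 0 0.14;0 0 0 0 0 0.14",
)

```text
time: 39.6
tool_pos: [0.4966, -0.0226, 0.2956]
ee_rot: [-3.14, 0.003, 0.2]
wrist_force: [1.2, 0.2, -0.0]
width: 0.0942
```

>>> step_arm(
  increments="0 0 0 0 0 0.14;0 0 0 0 0 0;0 0 0 0 0 0;0 0 0 0 0 0",
)

```text
time: 40.0
tool_pos: [0.4972, -0.0234, 0.2969]
ee_rot: [-3.141, 0.001, 0.066]
wrist_force: [-0.3, 0.6, 0.1]
width: 0.0941
```

Run:
```python
from h import *
o=get_obs();print(o["tool_pos"],o["ee_rot"],o["time"]);im=snapshot("wrist")
cp=campose("wrist",o);x,y=proj(cp,[.5815,-.0185,.02])[0].round().astype(int);print(x,y)
for s in(155,165):
  for v in(160,185):rects(im,cp,(14,40,v),(30,s,255),.020,(x-35,max(0,y-90),x+35,y+85))
go(.5815,-.0185,.003,3.55)
```

```text
[ 0.4972 -0.0234  0.2969] [-3.1413  0.001   0.0664] 40.0
265 111
  c 582.0 -19.4 size 199.4 50.6 yaw 3.58 px [266. 107.]
  c 581.9 -19.6 size 199.6 49.4 yaw 3.09 px [266. 107.]
  c 581.2 -19.2 size 201.1 51.0 yaw 3.58 px [266. 107.]
  c 581.9 -19.6 size 199.7 49.4 yaw 3.09 px [266. 107.]
shift [ 8.46  0.06 29.4 ] turn 0.004 | rot [-3.1414  0.0007  0.0658] pos [ 0.4973 -0.0235  0.297 ] q [-0.16 -0.03  1.31  0.    1.86  1.34] t 40.05
```

>>> step_arm(
  increments="2.9 0.05 3 0 0 0.004;2.8 0.05 3 0 0 0;2.8 0.05 3 0 0 0;0 0 4.5 0 0 0;0 0 4.5 0 0 0",
)

```text
time: 40.55
tool_pos: [0.5832, -0.0201, 0.1159]
ee_rot: [3.141, -0.001, 0.061]
wrist_force: [-0.8, -0.4, 0.3]
width: 0.0937
```

>>> step_arm(
  increments="0 0 4.5 0 0 0;0 0 3 0 0 0;0 0 1 0 0 0;0 0 0 0 0 0;0 0 0 0 0 0",
)

```text
time: 41.05
tool_pos: [0.5839, -0.0203, 0.0346]
ee_rot: [3.141, -0.004, 0.06]
wrist_force: [0.5, 0.2, 0.2]
width: 0.0942
```

>>> step_arm(
  increments="0 0 0 0 0 0;0 0 0 0 0 0",
)

```text
time: 41.25
tool_pos: [0.584, -0.0204, 0.0349]
ee_rot: [3.141, -0.004, 0.06]
wrist_force: [0.0, -0.2, 0.4]
width: 0.094
```

Run:
```python
from h import *
go(.5818,-.0192,.003,3.55)
```

```text
shift [-0.23 -0.13  3.19] turn -0.002 | rot [ 3.1408 -0.0044  0.0599] pos [ 0.584  -0.0204  0.0349] q [-0.13  0.25  1.53  0.    1.36  1.38] t 41.25
```

>>> step_arm(
  increments="-0.2 -0.1 1.5 0 0 0;0 0 1.2 0 0 0;0 0 0.3 0 0 0;0 0 0 0 0 0;0 0 0 0 0 0",
)

```text
time: 41.75
tool_pos: [0.5801, -0.0192, 0.0019]
ee_rot: [-3.141, 0.001, 0.06]
wrist_force: [-0.2, 1.1, 0.1]
width: 0.094
```

>>> step_arm(
  increments="0 0 0.1 0 0 0;0 0 0 0 0 0;0 0 0 0 0 0",
)

```text
time: 42.05
tool_pos: [0.5804, -0.0193, 0.0015]
ee_rot: [3.142, -0.0, 0.06]
wrist_force: [-0.3, -0.1, 0.6]
width: 0.0942
```

>>> step_arm(
  increments="0 0 0 0 0 0;0 0 0 0 0 0;0 0 0 0 0 0;0 0 0 0 0 0;0 0 0 0 0 0",
  claw=1,
)

```text
time: 42.55
tool_pos: [0.5804, -0.0193, 0.0015]
ee_rot: [3.142, -0.0, 0.06]
wrist_force: [0.5, -0.5, -0.4]
width: 0.0575
```

>>> step_arm(
  increments="0 0 0 0 0 0;0 0 0 0 0 0",
)

```text
time: 42.75
tool_pos: [0.5804, -0.0193, 0.0015]
ee_rot: [3.142, -0.0, 0.06]
wrist_force: [0.2, 0.2, -0.8]
width: 0.05
```

>>> step_arm(
  increments="0 0 0 0 0 0;0 0 -2 0 0 0;0 0 -4 0 0 0;0 0 -4 0 0 0;0 0 -4 0 0 0",
)

```text
time: 43.25
tool_pos: [0.5797, -0.0192, 0.1422]
ee_rot: [-3.141, 0.002, 0.06]
wrist_force: [0.3, -0.1, -2.4]
width: 0.0498
```

>>> step_arm(
  increments="0 0 -2 0 0 -0.114;0 0 0 0 0 0;0 0 0 0 0 0;0 0 0 0 0 0",
)

```text
time: 43.65
tool_pos: [0.5789, -0.0191, 0.1586]
ee_rot: [-3.14, 0.005, 0.172]
wrist_force: [0.4, -0.4, -1.2]
width: 0.0498
```

Run:
```python
from h import *
go(.5103,-.3648,.165,10);print(get_obs()["width"])
```

```text
shift [-12.69  32.88  -0.63] turn -0.002 | rot [-3.1401  0.0047  0.1723] pos [ 0.5789 -0.0191  0.1586] q [-0.13  0.17  1.37 -0.    1.61  1.27] t 43.65
0.04983570173337462
```

>>> step_arm(
  increments="-1.6 4.1 -0.1 0 0 0;-1.6 4.1 -0.1 0 0 0;-1.6 4.1 -0.1 0 0 0;-1.6 4.1 -0.1 0 0 0;-1.6 4.1 -0.1 0 0 0",
)

```text
time: 44.15
tool_pos: [0.5354, -0.236, 0.1637]
ee_rot: [-3.139, 0.003, 0.173]
wrist_force: [1.0, -0.5, -1.9]
width: 0.0499
```

>>> step_arm(
  increments="-1.6 4.1 -0.1 0 0 0;-1.6 4.1 0 0 0 0;-1.5 4.1 0 0 0 0;0 0 0 0 0 0;0 0 0 0 0 0",
)

```text
time: 44.65
tool_pos: [0.5107, -0.3644, 0.1646]
ee_rot: [-3.137, 0.003, 0.171]
wrist_force: [0.5, 0.2, -0.8]
width: 0.0496
```

>>> step_arm(
  increments="0 0 0 0 0 0;0 0 0 0 0 0;0 0 0 0 0 0",
)

```text
time: 44.95
tool_pos: [0.5124, -0.3629, 0.1675]
ee_rot: [-3.141, -0.0, 0.176]
wrist_force: [0.5, 0.5, -1.1]
width: 0.0499
```

Run:
```python
from h import *
go(.5103,-.3648,.0725,10);print(get_obs()["width"])
```

```text
shift [-0.24  0.15  9.5 ] turn 0.001 | rot [-3.1414 -0.0001  0.1756] pos [ 0.5124 -0.3629  0.1675] q [-0.71  0.27  1.23  0.    1.64  0.69] t 44.95
0.049861754471302956
```

>>> step_arm(
  increments="-0.2 0.15 3 0 0 0;0 0 3 0 0 0;0 0 2 0 0 0;0 0 0.7 0 0 0;0 0 0 0 0 0",
)

```text
time: 45.45
tool_pos: [0.51, -0.365, 0.0795]
ee_rot: [-3.14, 0.001, 0.175]
wrist_force: [0.4, 0.3, -0.4]
width: 0.0499
```

>>> step_arm(
  increments="0 0 0 0 0 0;0 0 0 0 0 0;0 0 0 0 0 0",
)

```text
time: 45.75
tool_pos: [0.511, -0.3667, 0.0823]
ee_rot: [3.139, -0.002, 0.174]
wrist_force: [1.1, 0.7, -1.7]
width: 0.0495
```

Run:
```python
from h import *
go(.5103,-.3648,.0725,10);print(get_obs()["width"])
```

```text
shift [-0.04 -0.2   0.98] turn -0.001 | rot [ 3.1392 -0.002   0.1739] pos [ 0.511  -0.3667  0.0823] q [-0.71  0.31  1.35  0.    1.47  0.68] t 45.75
0.04950913857288689
```

>>> step_arm(
  increments="0 -0.15 0.4 0 0 0;0 0 0.2 0 0 0;0 0 0 0 0 0;0 0 0 0 0 0",
)

```text
time: 46.15
tool_pos: [0.5099, -0.3646, 0.0742]
ee_rot: [-3.141, 0.0, 0.174]
wrist_force: [0.3, 1.1, -1.7]
width: 0.0498
```

>>> step_arm(
  increments="0 0 0.2 0 0 0;0 0 0 0 0 0;0 0 0 0 0 0",
)

```text
time: 46.45
tool_pos: [0.51, -0.3647, 0.0725]
ee_rot: [3.141, -0.0, 0.174]
wrist_force: [-0.2, -0.4, -1.3]
width: 0.0495
```

>>> step_arm(
  increments="0 0 0.1 0 0 0;0 0 0 0 0 0;0 0 0 0 0 0",
)

```text
time: 46.75
tool_pos: [0.51, -0.3647, 0.0725]
ee_rot: [3.141, -0.0, 0.174]
wrist_force: [-2.5, 1.1, 5.0]
width: 0.05
```

>>> step_arm(
  increments="0 0 0 0 0 0;0 0 0 0 0 0;0 0 0 0 0 0;0 0 0 0 0 0;0 0 -2 0 0 0",
  claw=-1,
)

```text
time: 47.25
tool_pos: [0.5082, -0.3631, 0.0877]
ee_rot: [-3.136, 0.005, 0.174]
wrist_force: [0.1, 0.6, 0.1]
width: 0.0864
```

>>> step_arm(
  increments="0 0 -4 0 0 0;0 0 -4.5 0 0 0;0 0 -4.5 0 0 0;1.9 -4.1 -2 0 0 0;1.9 -4.1 -2 0 0 0",
)

```text
time: 47.75
tool_pos: [0.5335, -0.2776, 0.2634]
ee_rot: [3.14, -0.002, 0.171]
wrist_force: [1.2, 0.2, 0.2]
width: 0.0939
```

>>> step_arm(
  increments="1.9 -4.1 -2 0 0 0;1.8 -4.1 -1 0 0 0;0 0 0 0 0 0.1;0 0 0 0 0 0.07;0 0 0 0 0 0",
)

```text
time: 48.25
tool_pos: [0.5557, -0.1896, 0.2915]
ee_rot: [3.141, -0.0, 0.005]
wrist_force: [0.9, -0.2, 0.7]
width: 0.094
```

>>> step_arm(
  increments="0 0 0 0 0 0;0 0 0 0 0 0;0 0 0 0 0 0",
)

```text
time: 48.55
tool_pos: [0.5554, -0.1905, 0.2913]
ee_rot: [-3.141, 0.0, 0.004]
wrist_force: [-0.3, 0.4, -0.6]
width: 0.0939
```

Run:
```python
from h import *
o=get_obs();print(o["tool_pos"],o["ee_rot"],o["time"]);im=snapshot("wrist")
cp=campose("wrist",o);x,y=proj(cp,[.635,-.187,.022])[0].round().astype(int);print(x,y)
roi=(x-30,max(0,y-40),x+35,y+42)
print("block");[rects(im,cp,(0,0,10),(180,v,v2),.022,roi,300) for v,v2 in((60,110),(80,120))]
x2,y2=proj(cp,[.635,-.187,.056])[0].round().astype(int)
print("bar");[rects(im,cp,(0,120,50),(14,255,v),.056,(x2-14,y2-40,x2+14,y2+40),100) for v in(85,95,105)]
x,y=proj(cp,[.511,-.3645,.091])[0].round().astype(int);print("stack px",x,y)
cv2.imwrite("pics/w8.png",im[...,::-1])
go(.635,-.187,.029,0.2)
```

```text
[ 0.5554 -0.1905  0.2913] [-3.1414  0.0001  0.0037] 48.55
263 115
block
  c 636.6 -187.1 size 87.2 47.5 yaw -1.63 px [263. 113.]
  c 636.9 -186.8 size 87.6 48.2 yaw -1.36 px [263. 112.]
bar
  c 637.0 -186.6 size 73.9 11.6 yaw -0.12 px [262. 112.]
  c 637.0 -186.6 size 73.9 11.6 yaw -0.12 px [262. 112.]
  c 637.0 -186.6 size 73.9 11.6 yaw -0.12 px [262. 112.]
stack px 388 205
shift [ 7.97 -0.32 26.23] turn 0.0 | rot [-3.1414  0.0002  0.0036] pos [ 0.5554 -0.1905  0.2913] q [-0.43  0.17  1.11  0.    1.86  1.14] t 48.6
```

View pics/w8.png

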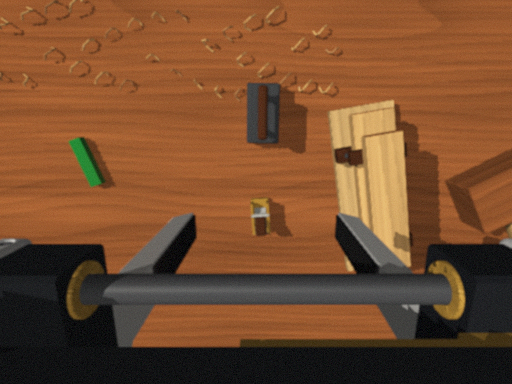

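>>> step_arm(
  increments="2.7 -0.1 3.5 0 0 0;2.7 -0.1 3.5 0 0 0;2.7 -0.1 3.5 0 0 0;0 0 4.5 0 0 0;0 0 4 0 0 0",
)

```text
time: 49.1
tool_pos: [0.6366, -0.1867, 0.0987]
ee_rot: [-3.141, 0.001, 0.004]
wrist_force: [0.3, -0.1, -0.4]
width: 0.0942
```

>>> step_arm(
  increments="0 0 2.5 0 0 0;0 0 0 0 0 0;0 0 0 0 0 0;0 0 0 0 0 0",
)

```text
time: 49.5
tool_pos: [0.6381, -0.1876, 0.0796]
ee_rot: [3.14, -0.005, 0.004]
wrist_force: [0.3, 0.1, -0.1]
width: 0.0941
```

Run:
```python
from h import *
go(.636,-.187,.029,-0.1)
```

```text
shift [-0.23 -0.07  5.06] turn 0.005 | rot [ 3.1398 -0.0047  0.0037] pos [ 0.6381 -0.1876  0.0796] q [-0.37  0.39  1.26  0.    1.49  1.2 ] t 49.5
```

>>> step_arm(
  increments="-0.1 0 2.5 0 0 0;0 0 2 0 0 0;0 0 0.3 0 0 0;0 0 0 0 0 0;0 0 0 0 0 0",
)

```text
time: 50.0
tool_pos: [0.6369, -0.1874, 0.0311]
ee_rot: [3.14, -0.004, 0.004]
wrist_force: [-0.5, 0.4, -0.4]
width: 0.0939
```

>>> step_arm(
  increments="0 0 0.2 0 0 0;0 0 0 0 0 0;0 0 0 0 0 0",
)

```text
time: 50.3
tool_pos: [0.6357, -0.1869, 0.0271]
ee_rot: [3.141, -0.001, 0.004]
wrist_force: [-0.1, -0.4, -0.1]
width: 0.094
```

>>> step_arm(
  increments="0 0 0 0 0 0;0 0 0 0 0 0;0 0 0 0 0 0;0 0 0 0 0 0;0 0 0 0 0 0",
  claw=1,
)

```text
time: 50.8
tool_pos: [0.6355, -0.1868, 0.0265]
ee_rot: [-3.142, 0.0, 0.004]
wrist_force: [-0.3, 0.2, 0.2]
width: 0.0576
```

>>> step_arm(
  increments="0 0 0 0 0 0;0 0 0 0 0 0;0 0 0 0 0 0;0 0 0 0 0 0;0 0 0 0 0 0",
)

```text
time: 51.3
tool_pos: [0.6355, -0.1868, 0.0265]
ee_rot: [3.142, -0.0, 0.004]
wrist_force: [-0.1, 0.3, 0.4]
width: 0.0173
```

>>> step_arm(
  increments="0 0 0 0 0 0;0 0 0 0 0 0;0 0 0 0 0 0",
)

```text
time: 51.6
tool_pos: [0.6356, -0.1861, 0.0265]
ee_rot: [-3.141, -0.0, 0.004]
wrist_force: [-0.7, 2.9, 0.5]
width: 0.0139
```

>>> step_arm(
  increments="0 0 -0.5 0 0 0;0 0 -2 0 0 0;0 0 -4 0 0 0;0 0 -4 0 0 0;0 0 -4 0 0 0",
)

```text
time: 52.1
tool_pos: [0.6339, -0.1871, 0.1697]
ee_rot: [-3.141, 0.006, 0.003]
wrist_force: [1.0, -1.0, -8.2]
width: 0.0136
```

>>> step_arm(
  increments="0 0 -4 0 0 -0.1;0 0 -2 0 0 -0.07;0 0 0 0 0 0;0 0 0 0 0 0;0 0 0 0 0 0",
)

```text
time: 52.6
tool_pos: [0.634, -0.1866, 0.227]
ee_rot: [-3.138, 0.007, 0.172]
wrist_force: [-0.2, -0.2, -9.3]
width: 0.0137
```

Run:
```python
from h import *
go(.5115,-.3646,.20,10);print(get_obs()["width"],get_obs()["wrist_force"])
```

```text
shift [-15.1   15.45   2.74] turn -0.002 | rot [-3.138   0.0066  0.1724] pos [ 0.634  -0.1866  0.227 ] q [-0.37  0.34  1.02 -0.    1.78  1.03] t 52.6
0.013743362500019144 [-0.1838 -0.2362 -9.2662]
```

>>> step_arm(
  increments="-2.5 2.5 0 0 0 0;-3.1 3.2 0 0 0 0;-3.1 3.2 0 0 0 0;-3.1 3.2 0 0 0 0;-2 2 0 0 0 0",
)

```text
time: 53.1
tool_pos: [0.5207, -0.3518, 0.228]
ee_rot: [-3.139, 0.005, 0.17]
wrist_force: [0.3, -0.4, -8.9]
width: 0.0136
```

>>> step_arm(
  increments="-1.3 1.3 0 0 0 0;0 0 0 0 0 0;0 0 0 0 0 0;0 0 0 0 0 0;0 0 0 0 0 0",
)

```text
time: 53.6
tool_pos: [0.5142, -0.3633, 0.2312]
ee_rot: [-3.141, -0.0, 0.176]
wrist_force: [-0.1, -1.0, -8.0]
width: 0.0138
```

Run:
```python
from h import *
go(.511,-.3645,.117,10);print(get_obs()["width"],get_obs()["wrist_force"])
```

```text
shift [-0.34  0.07 11.42] turn 0.001 | rot [-3.1409 -0.0001  0.1759] pos [ 0.5142 -0.3633  0.2312] q [-0.71  0.26  1.12  0.    1.76  0.69] t 53.6
0.01379191645780064 [-0.0502 -0.9762 -7.984 ]
```

>>> step_arm(
  increments="-0.3 0.1 3 0 0 0;0 0 3 0 0 0;0 0 2.5 0 0 0;0 0 1 0 0 0;0 0 0 0 0 0",
)

```text
time: 54.1
tool_pos: [0.5101, -0.3646, 0.1342]
ee_rot: [-3.138, 0.003, 0.175]
wrist_force: [-0.6, 0.2, -8.8]
width: 0.0138
```

>>> step_arm(
  increments="0 0 0 0 0 0;0 0 0 0 0 0;0 0 0 0 0 0",
)

```text
time: 54.4
tool_pos: [0.5115, -0.3668, 0.1388]
ee_rot: [3.139, -0.003, 0.174]
wrist_force: [-0.0, -0.9, -8.3]
width: 0.014
```

Run:
```python
from h import *
go(.511,-.3645,.1175,10);print(get_obs()["width"],get_obs()["wrist_force"])
```

```text
shift [-0.01 -0.24  2.13] turn -0.001 | rot [ 3.1386 -0.0025  0.1738] pos [ 0.5115 -0.3668  0.1388] q [-0.71  0.28  1.28  0.    1.58  0.68] t 54.4
0.013953229133571148 [-0.0037 -0.8937 -8.3308]
```

>>> step_arm(
  increments="0 -0.15 0.6 0 0 0;0 0 0.5 0 0 0;0 0 0.2 0 0 0;0 0 0 0 0 0;0 0 0 0 0 0",
)

```text
time: 54.9
tool_pos: [0.5103, -0.3646, 0.1233]
ee_rot: [-3.141, 0.0, 0.174]
wrist_force: [0.3, -0.0, -8.3]
width: 0.0136
```

>>> step_arm(
  increments="0 0 0.2 0 0 0;0 0 0 0 0 0;0 0 0 0 0 0",
)

```text
time: 55.2
tool_pos: [0.5103, -0.3647, 0.1215]
ee_rot: [3.142, -0.0, 0.174]
wrist_force: [0.4, -0.6, -7.6]
width: 0.014
```

>>> step_arm(
  increments="0.05 0 0.15 0 0 0;0 0 0 0 0 0;0 0 0 0 0 0",
)

```text
time: 55.5
tool_pos: [0.5108, -0.3645, 0.1199]
ee_rot: [-3.141, 0.0, 0.174]
wrist_force: [-0.4, 0.7, -8.2]
width: 0.0136
```

>>> step_arm(
  increments="0 0 0.1 0 0 0;0 0 0 0 0 0;0 0 0 0 0 0",
)

```text
time: 55.8
tool_pos: [0.5108, -0.3645, 0.1189]
ee_rot: [-3.142, 0.0, 0.174]
wrist_force: [-0.1, -0.1, -7.9]
width: 0.0139
```

>>> step_arm(
  increments="0 0 0.1 0 0 0;0 0 0 0 0 0;0 0 0 0 0 0",
)

```text
time: 56.1
tool_pos: [0.5111, -0.3646, 0.1185]
ee_rot: [3.141, -0.001, 0.174]
wrist_force: [0.8, -0.5, -6.3]
width: 0.0135
```

>>> step_arm(
  increments="0 0 0.1 0 0 0;0 0 0 0 0 0;0 0 0 0 0 0",
)

```text
time: 56.4
tool_pos: [0.5114, -0.3646, 0.1181]
ee_rot: [3.14, -0.002, 0.174]
wrist_force: [-0.0, 1.8, -0.7]
width: 0.0136
```

>>> step_arm(
  increments="0 0 0.1 0 0 0;0 0 0 0 0 0;0 0 0 0 0 0",
)

```text
time: 56.7
tool_pos: [0.5119, -0.3646, 0.1176]
ee_rot: [3.14, -0.003, 0.174]
wrist_force: [2.3, 3.0, 3.4]
width: 0.0139
```

Resting on the board. Release, rise and look.

>>> step_arm(
  increments="0 0 0 0 0 0;0 0 0 0 0 0;0 0 0 0 0 0;0 0 0 0 0 0;0 0 0 0 0 0",
  claw=-0.3,
)

```text
time: 57.2
tool_pos: [0.5106, -0.3647, 0.1157]
ee_rot: [-3.141, 0.0, 0.173]
wrist_force: [0.2, -0.2, -0.5]
width: 0.0503
```

>>> step_arm(
  increments="0 0 0 0 0 0;0 0 -2 0 0 0;0 0 -4 0 0 0;-2 0 -4 0 0 0;-2 0 -4 0 0 0",
)

```text
time: 57.7
tool_pos: [0.4711, -0.3712, 0.257]
ee_rot: [-3.141, 0.0, 0.175]
wrist_force: [0.1, -0.2, -0.2]
width: 0.0612
```

>>> step_arm(
  increments="-3 0 -3 0 0 0;-3 0 -2 0 0 0;0 0 0 0 0 0;0 0 0 0 0 0;0 0 0 0 0 0",
)

```text
time: 58.2
tool_pos: [0.4127, -0.3814, 0.3042]
ee_rot: [-3.139, 0.001, 0.174]
wrist_force: [0.1, 0.1, 0.2]
width: 0.0611
```

Run:
```python
from h import *
o=get_obs();print(o["tool_pos"],o["ee_rot"],o["time"]);im=snapshot("wrist");np.save("w9.npy",im);np.save("o9.npy",o,allow_pickle=True)
cp=campose("wrist",o);print(proj(cp,[[.5116,-.3646,.091]]))
cv2.imwrite("pics/w9.png",cv2.resize(im[0:230,170:390,::-1],None,fx=2.5,fy=2.5))
s=snapshot("side");cv2.imwrite("pics/s9.png",cv2.resize(s[70:330,140:400,::-1],None,fx=2.2,fy=2.2))
```

```text
[ 0.4127 -0.3814  0.3042] [-3.139   0.001   0.1744] 58.2
[[265.3983  97.1981]]
```

View pics/w9.png

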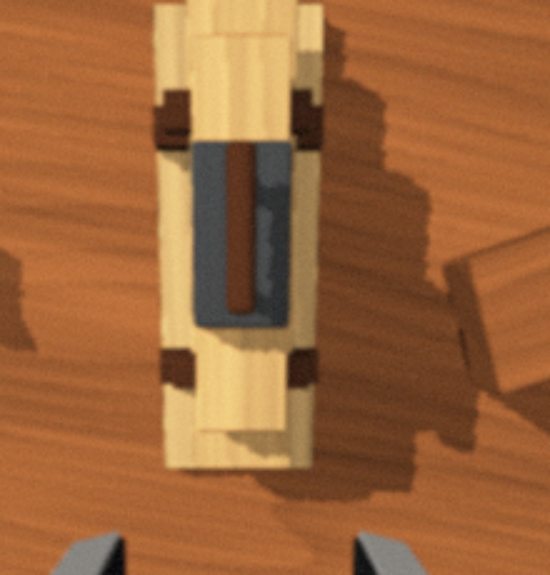

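View pics/s9.png

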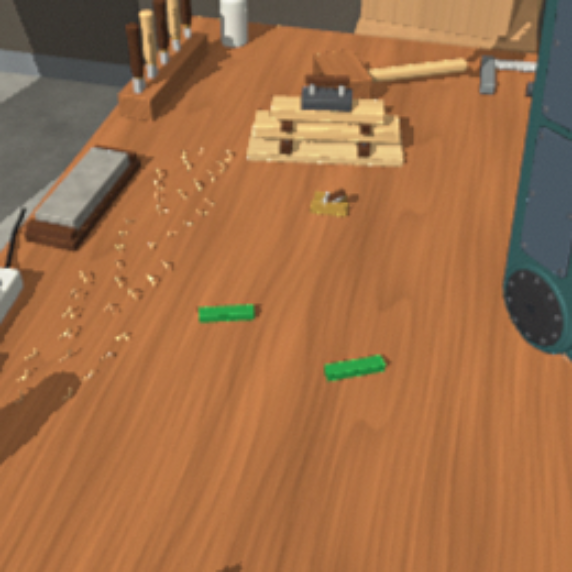

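Run:
```python
from h import *
o=np.load("o9.npy",allow_pickle=True).item();cp=campose("wrist",o)
b=np.array([.5122,-.3631]);u=np.array([np.cos(.174),np.sin(.174)]);v=np.array([-u[1],u[0]])
loc=lambda P:(np.c_[(P[:,:2]-b)@u,(P[:,:2]-b)@v]*1000).round(1).tolist()
f=lambda L,z:loc(plane(cp,[(170+x/2.5,y/2.5) for x,y in L],z))
print("short",f([(191,35),(296,35),(197,429),(285,429)],.091))
print("weight top",f([(194,142),(293,142),(197,326),(288,326)],.113))
close_job();print(get_obs()["time"])
```

```text
short [[97.8, 22.3], [97.8, -29.9], [-100.9, 22.0], [-100.8, -27.7]]
weight top [[44.1, 20.2], [44.1, -27.8], [-43.3, 19.9], [-43.3, -26.9]]
the job is handed in; nothing more can be done
the job is handed in; nothing more can be done
```

The stack is built in the order asked and handed in at about 58 s of the 134 s allowed. The long board is on the bearers, with one brown sticker crosswise above each bearer. The short board lies on the stickers, and I lowered the weight onto its middle until the wrist force showed it resting there, then let go.

The last checks used the wrist and side cameras, in the base's own frame (x along it, y across it). The base plate itself read about -0.5 mm in y.

| Piece | Off centre in x (mm) | Off centre in y (mm) |
|---|---|---|
| Long board | -0.6 | -1.7 |
| Short board | -1.5 | -3.3 |
| Weight | +0.4 | -3.6 |

- **Stickers:** they sit at x = -69.4 and +67.5 mm, against ±70 mm for the bearers, so the second is about 2.5 mm off.
- **Disagreement:** arm readings at placing put the short board and weight at about -1.5 mm in y, while the final picture, with corners picked by eye, gives about 3.5 mm. I did not correct this.
- **Left alone:** the brass plane, the mallet and the two green look-alikes showed no disturbance in the last pictures. The bench plane was outside those two crops, but the arm never went near it.
- **Not checked:** I took no picture after handing in, so the final second of standing still was not looked at.

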